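Roll a caster wheel into its fork and push the axle through

ROBOT

A 7-joint arm with a two-finger parallel gripper is mounted at the origin on the work surface. World frame = base frame: x ahead of the robot, y to its left, z up, the work surface at z = 0. Lengths are in m, angles in rad, forces in N, time in s.
With the tool pointing down it reaches from about 0.4 to 0.85 m from the base axis. Payload 6.9 kg.
Tool frame: the origin (TCP) lies midway between the tips of the shut fingers; the grasp point (between the pads) lies 19 mm behind it (env.grip_point_offset is the distance from the TCP to the grasp point, in m); z points along the fingers, y is the direction in which the jaws open and shut (so a half turn about z gives the same grasp; the last joint's range is limited). The gripper opens to 85 mm and grips with 20 to 120 N. Pads are 22 mm wide; open, the fingers measure 114 mm over their backs; the gripper's body (76 mm by 85 mm) begins 54 mm behind the grasp point. The pads swing forward as they close: fully open they stand 13 mm farther back than shut.
Start: joints at [-1.194, 0.507, -0.238, 1.5, 0.126, 1.149, -0.155], TCP at [0.167, 0.602, 0.201] pointing down, gripper open.
Joint ranges: [-3.08, 3.08], [-0.24, 2.05], [-1.43, 1.35], [0, 2.5], [-1.52, 4.66], [0.17, 1.96], [-2.89, 2.89]. Speed limits (rad/s): [2.39, 2.39, 3.14, 3.14, 3.14, 3.14, 3.14].

INTERFACE

Orientations are given as a rotation vector (axis times angle).
In Python, from station import env gives the robot as it stands.
- The arm moves only by the tool send_rows, never from a script. Its argument "plan" is one flat list of numbers, 5 for each row, row after row: the opening, from -1 (shut) to 1 (fully open), so that 0 is half open, then the shift along the tool's x, y, z scaled (see below), then the turn about the tool's z scaled (see below). In form: [gripper, dx, dy, dz, yaw, gripper, dx, dy, dz, yaw, ...]. A call has 1 to 20 rows; each row is the pose to reach, as a shift and turn from the pose commanded when the call began, along the tool's axes at that moment, turning the shorter way round; what a row does not reach only later rows make up. The controller multiplies each number of a shift by 0.2 m and each number of a turn by 180 degrees. A row lasts 1/8 s, in which the tool goes at most 62.5 mm and 10.7 degrees, less where a joint would pass 70% of its speed; a pose out of reach is approached as far as the arm can. A call with a number of a shift or a turn outside -1 to 1 is refused whole. A call with a gripper value outside its range is refused whole. The fingers move at their own pace and stop on an object; "grip_force" is the grip in N (left out, the last holds). Time passes only in rows, so rows that repeat a pose let the fingers close. It gives the time, the measured TCP pose, the force and the opening at its end, in the units of the state.
- env.read_state(): the state, without advancing time (a new reading comes with each control period).
- env.snapshot(name): name is "side" or "top" or "wrist"; returns a dict with "img" (384x512x3 uint8, red, green, blue), "intrinsics" (3x3 intrinsics, pixels), "D" ([k1, k2, p1, p2, k3] as OpenCV has them; the pictures are not rectified), "R" (3x3) and "t" (3): a world point X has camera coordinates R X + t. Camera axes: x right, y down, z forward; pixel columns grow to the right and rows downward; lengths in m; the calibration is good to about 2 mm. A picture is of the moment at which its call begins. There is no depth.
- env.sign_off(): hands the job in, once; it reports no verdict.
The state is a dict: "t": time; "joints": joint angles; "dq": joint speeds; "joint_efforts": joint torques, N m; "ee_pos": TCP position; "tool_rot": TCP orientation; "force": force on the tool from outside, world axes, zero at the start; "wrist_torque": the same for the moment, N m; "finger_gap": finger opening in m.
Only numpy, scipy, OpenCV 4.12 (cv2) and the standard library are available. Lean on these libraries where they do the work, as an engineer would, in place of code of your own. Each camera call takes 0.05 s, during which the arm holds its last target.

TASK

Fit the orange caster wheel: roll it on its tread out of the rubber wheel rest, across the bench and up into the fork held in the assembly jig until it is home against the grey stop, then push the red knob fully home so that the tight axle goes through fork and wheel. The wheel must really roll across the bench, not be carried or dragged, and stay standing on its tread; never press it hard on the bench, ram it into the stop or pound the knob, and leave the grey wheel and everything else on the bench where it is.

Things in the scene. Friction and masses are not known exactly. Their poses are not given: they have to be found in the camera images.
- wheel: Orange caster wheel to fit, black core: tread 80 mm diameter, 30 mm wide, about 0.3 kg, standing on its tread in one of the rest's two slots. Origin at its centre; y axis = axle line; z axis up at the start, turning as it rolls. Stands by itself on a flat, tips beyond 20 degrees.
- wheel_bush: Steel bearing bush through the orange wheel: 19 mm outside diameter, 42 mm long, so 6 mm proud of the tread on each side; bore 13 mm. Origin at the wheel's centre, y along the axle. Pinch its two end faces lightly (42 mm apart, fingers along the axle line) and the wheel turns freely about it.
- wheel_grey: The same wheel with grey tread and white core in the other slot, 90 mm away along the axle line. Not to be used. Origin at its centre.
- rest: Black rubber wheel rest, fixed: 4 mm plate, x -50 to 50, y -90 to 90 mm, a 30 mm long slot (along x) under each wheel at y = +45 and -45; wheels sink 3 mm in (centre 41 mm above the bench). A ramp runs down from x = 50 to the bench at x = 80. Origin: middle of the plate, on the bench; +x is the way the wheels roll out, towards the jig.
- jig: Caster assembly jig with a swivel-caster fork clamped in it, fixed. Origin on the bench under the axle line; +x is the way the wheel rolls in, +y the side of the red knob. Steel bed 4 mm thick. Fork legs: lowest 31 mm above the bench, from x = -13 mm, their flared front edges from x = -31; crown from x = 10 mm, underside 87 mm up; clamp parts above it, from x = 6 mm, up to 155 mm.
- jig_mouth (a point): Where the jig's ramp begins: on the bench, x = -125 mm in the jig's frame, on the lane's centre line. The ramp reaches the 4 mm bed at x = -95. Two yellow guide rails, tops 16 mm above the bench, 33 mm apart inside from x = -80 to 35 mm, flare to about 55 mm apart at x = -111.
- jig_seat (a point): Centre of the fork's axle holes, 44 mm above the bench over the jig's origin: the wheel's centre when it is home, tread touching the stop. The far fork leg is springy and 2 mm tight, so the fork grips the bush: pushing the wheel in over the last 30 mm takes about 6 to 18 N, and it stays where it is left. If it is not home, the axle will not enter it.
- axle (a joint): Travel of the axle pin in its pusher: about 0 at the start (tip in the near fork leg), 0.056 m fully home (knob's shoulder against the blue guide block). Pin 10 mm diameter, slightly tapered nose; slides along the jig's -y; it is a tight fit, takes about 10 N all the way and stays where it is left. It passes only through a wheel that is home.
- axle_knob (a point): Centre of the outer end face of the red knob on the pin: 28 mm diameter, 20 mm long, axis 44 mm above the bench along the jig's y. In the jig's frame y = +139 mm with the pin out, +83 mm home. Blue guide block between knob and fork: y = 40 to 62 mm, 34 mm wide, 58 mm high.
- fork_spare: Spare caster fork lying on the bench, 60 mm across; leave it.
- wrench: Wrench on the bench near the robot; leave it.
- mouse: Black computer mouse, 100 x 60 x 26 mm; leave it.
- ear_muffs: Black ear muffs, 75 mm high; leave them.
- bracket0: Stamped steel bracket on the grey inspection board, 70 x 36 x 5 mm; leave it.
- bracket1: Another such bracket; leave it.
- stop: Grey stop block in the jig, behind the fork. Origin at the middle of its face, which the tread touches when the wheel is home: x = +40 mm in the jig's frame, 44 mm above the bench. Face 24 mm wide, 36 mm high.
Mind the look-alikes: they are no part of the job. What is shaped like the wheel but purple or yellow is not meant.

How it is judged:
On the way, in this order (a step that is already met when the one before it is completed fails the run):
1. the orange wheel has been rolled half a turn (it is upside down) (angle between wheel's own z axis and vertical above 2.2 rad), for 0.05 s.
2. it has been rolled on to a full turn (angle between wheel's own z axis and vertical below 1 rad), for 0.05 s.
3. it has been rolled on well into a second turn (angle between wheel's own z axis and vertical above 1.4 rad), for 0.05 s.
4. the wheel stands home in the fork, before the axle is pushed in (distance between wheel and jig_seat below 0.004 m and angle between the y axis of wheel and the y axis of jig, either way round below 0.15 rad and value of joint axle below 0.02 m), for 0.2 s.
5. the axle is pushed fully home (value of joint axle above 0.0545 m), for 0.2 s.
At the end, for the whole second after the job is handed in: The orange wheel stands at rest in the fork, its centre within 4 mm of the centre of the fork's axle holes and its axle within 0.15 rad of the fork's, with the axle pin pushed through it to within 1.5 mm of fully home (value of joint axle above 0.0545 m and distance between wheel and jig_seat below 0.004 m and angle between the y axis of wheel and the y axis of jig, either way round below 0.15 rad and linear speed of wheel below 0.02 m/s); the robot touches nothing.
It fails at once if the wheel is lifted off its tread (centre more than 55 mm above the bench) (height (world z) of wheel above 0.055 m).
It fails at once if the wheel leans more than 0.3 rad or falls flat (angle between wheel's own y axis and vertical below 1.27 rad or angle between wheel's own y axis and vertical above 1.87 rad).
It fails at once if the wheel is pressed on the bench or the rest with more than 25 N, or against the stop with more than 35 N (contact force between wheel and table above 25 N or contact force between wheel and rest above 25 N or contact force between wheel and stop above 35 N).
It fails at once if the knob is pushed with more than 35 N (contact force between axle and the fingers above 35 N or contact force between axle and the arm above 35 N).
It fails at once if the grey wheel is moved by more than 10 mm, or another loose thing on the bench by more than 30 mm (distance of wheel_grey from where it was at the start of the episode above 0.01 m or distance of any of fork_spare, wrench, mouse, ear_muffs, bracket0, bracket1 from where it was at the start of the episode above 0.03 m).
It also fails if it takes over 72 s, if anything falls off the work surface, if the arm or the gripper's body presses on something with over 40 N, if the wrist force passes 120 N, or if a joint passes its speed limit or range.

## Working session

There is one attempt and no reset: what is moved stays moved. The work goes in short steps, Python scripts to look and compute and a tool call to move; the robot and the scene stay as the last step left them, time stands still between calls to the robot, and variables do not carry over. Pictures are saved under pics/ and viewed, and the job is handed in when it is done.

Besides the shell and the picture viewer there is one more tool, called after ">>>" as a command line: name --argument value ..., lists and objects as JSON in quotes. send_rows: Moves the arm, as the interface text tells. Its arguments: {"type":"object","properties":{"plan":{"type":"array","items":{"type":"number","minimum":-1,"maximum":1}},"grip_force":{"type":"number"}},"required":["plan"]}

```bash
ls; mkdir -p pics; cat > h.py <<'E'
import numpy as np, cv2
from station import env
def snap(n,f=None):
    s=env.snapshot(n)
    if f: cv2.imwrite('pics/'+f,s['img'][:,:,::-1])
    return s
def ray(s,u,v):
    K=np.array(s['intrinsics'],float);D=np.array(s['D'],float);R=np.array(s['R']);t=np.array(s['t'])
    p=cv2.undistortPoints(np.array([[[u,v]]],float),K,D)[0,0]
    c=-R.T@t; d=R.T@np.array([p[0],p[1],1.]); return c,d/np.linalg.norm(d)
def onz(s,u,v,z):
    c,d=ray(s,u,v); return c+d*(z-c[2])/d[2]
def proj(s,X):
    R=np.array(s['R']);X=np.atleast_2d(np.array(X,float))
    return cv2.projectPoints(X,cv2.Rodrigues(R)[0],np.array(s['t'],float),np.array(s['intrinsics'],float),np.array(s['D'],float))[0][:,0]
E
python3 - <<'E'
from h import *
import pickle
st=env.read_state(); print(st)
d={}
for n in ['top','side','wrist']:
    s=snap(n,n+'0.png'); d[n]=s; print(n,-np.array(s['R']).T@s['t'],np.array(s['R'])[2])
pickle.dump(d,open('s0.pkl','wb'))
E
```

```text
pics
{'t': 0.0, 'joints': array([-1.19451297,  0.50834525, -0.23752397,  1.50114038,  0.12569052,
        1.14892497, -0.1547923 ]), 'dq': array([ 1.26063850e-03, -1.42362250e-03,  2.13781306e-03, -8.55002577e-04,
        8.67967636e-05, -1.40650524e-03, -1.19309417e-03]), 'joint_efforts': array([ 1.48171666e-04, -6.20595932e+01, -2.18653657e+00, -2.49658763e+01,
        1.27150852e-02,  1.18581351e-02,  4.11175733e-06]), 'ee_pos': array([0.16710125, 0.60165489, 0.20062251]), 'tool_rot': array([-4.23984522e-01, -3.11262996e+00,  2.85285675e-03]), 'force': array([-0.41078686, -1.39459881, -0.62879588]), 'wrist_torque': array([ 0.04275462, -0.02590405, -0.01708645]), 'finger_gap': 0.08537248690269776}
top [0.38612077 0.06268666 1.42093836] [ 0.11559583  0.01875745 -0.99311921]
side [ 0.50997036 -0.84867643  0.65497692] [ 0.06056157  0.84057042 -0.53830629]
wrist [0.09576826 0.62250999 0.37344579] [ 0.27906361 -0.0789805  -0.95701911]
```

View pics/top0.png

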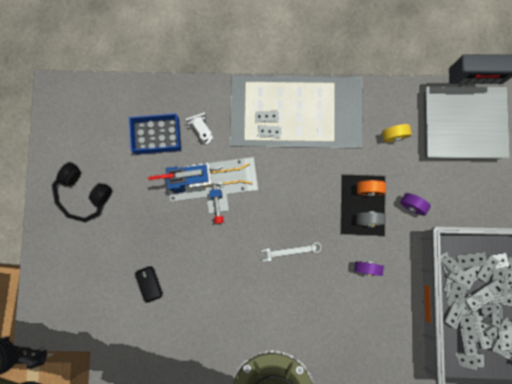

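View pics/side0.png

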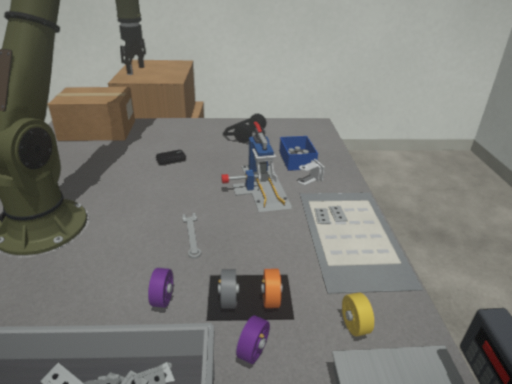

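View pics/wrist0.png

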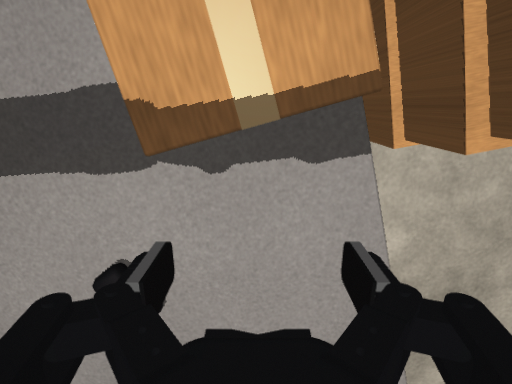

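Candidates (top view): orange wheel (371,187) in the rest. Look-alikes are the grey wheel (370,219), purple (415,204) and (369,269), and yellow (397,133). I choose the orange one at (371,187) and will check it in a close crop.

```bash
python3 - <<'E'
import pickle,cv2
from h import *
d=pickle.load(open('s0.pkl','rb'))
im=d['top']['img'][:,:,::-1]
cv2.imwrite('pics/c1.png',cv2.resize(im[165:245,330:430],None,fx=7,fy=7,interpolation=cv2.INTER_CUBIC))
cv2.imwrite('pics/c2.png',cv2.resize(im[150:230,140:265],None,fx=6,fy=6,interpolation=cv2.INTER_CUBIC))
im=d['side']['img'][:,:,::-1]
cv2.imwrite('pics/c3.png',cv2.resize(im[110:220,210:320],None,fx=5,fy=5,interpolation=cv2.INTER_CUBIC))
for n,z,(u,v) in [('or',.08,(371,187)),('grey',.08,(370,219)),('knob',.058,(219,219)),('rest c',0.004,(363,205))]:
    print(n,onz(d['top'],u,v,z))
E
```

```text
or [ 0.58870961 -0.26740262  0.08      ]
grey [ 0.4984299  -0.26362401  0.08      ]
knob [0.49243854 0.1597938  0.058     ]
rest c [ 0.54596581 -0.26206413  0.004     ]
```

View pics/c1.png

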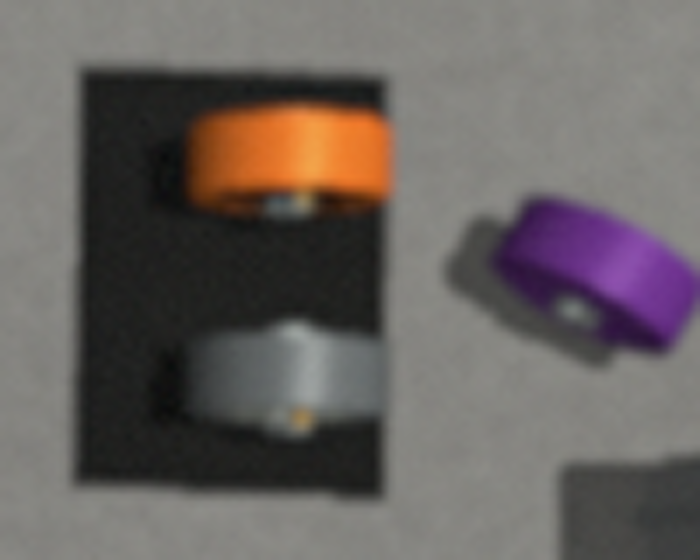

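View pics/c2.png

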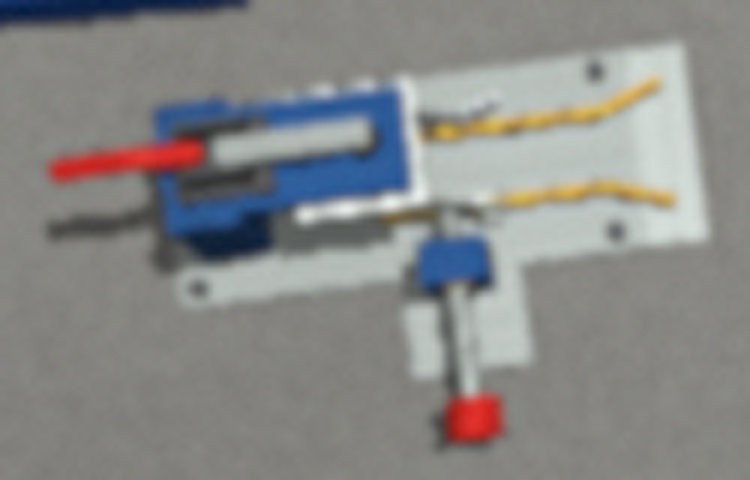

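View pics/c3.png

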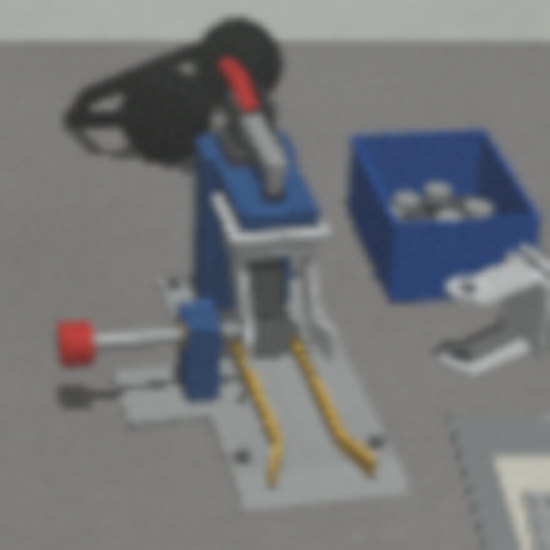

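Crop check: the orange wheel with its steel bush is in the rest's far slot, c1 (290,155), and the grey wheel is at (290,375). The jig mouth faces right in c2, with its plate edge at (683,42)-(710,240) and the knob at (472,418). Next I fit the poses from these.

```bash
python3 - <<'E'
import pickle,cv2
from h import *
from scipy.optimize import least_squares
from scipy.spatial.transform import Rotation as Ro
d=pickle.load(open('s0.pkl','rb'));s=d['top']
print(Ro.from_rotvec(env.read_state()['tool_rot']).as_matrix())
def cr(U,V,f,ox,oy): return ((U+.5)/f-.5+ox,(V+.5)/f-.5+oy)
def fit(P,uv,x0):
    P=np.array(P,float);uv=np.array(uv)
    def W(p):
        c,s_=np.cos(p[2]),np.sin(p[2]);return np.c_[p[0]+c*P[:,0]-s_*P[:,1],p[1]+s_*P[:,0]+c*P[:,1],P[:,2]]
    r=least_squares(lambda p:(proj(s,W(p))-uv).ravel(),x0); print(r.x,'deg',np.degrees(r.x[2]),'\n',np.round(r.fun.reshape(-1,2),2)); return r.x
print('rest')
p=fit([[80,-90,0],[80,90,0],[-50,-90,4],[-50,90,4]] and [[.08,-.09,0],[.08,.09,0],[-.05,-.09,.004],[-.05,.09,.004]],
 [cr(82,68,7,330,165),cr(75,485,7,330,165),cr(385,75,7,330,165),cr(382,495,7,330,165)],[.54,-.26,1.57])
c,s_=np.cos(p[2]),np.sin(p[2])
print('wheel',p[0]+s_*.045,p[1]-c*.045,'grey',p[0]-s_*.045,p[1]+c*.045)
print('jig')
p=fit([[0,.139,.058],[0,.119,.058],[0,.04,.058],[0,.062,.058],[-.08,-.0175,.016],[-.08,.0175,.016]],
 [cr(471,441,6,140,150),cr(473,397,6,140,150),cr(455,240,6,140,150),cr(455,275,6,140,150),cr(595,107,6,140,150),cr(600,188,6,140,150)],[.6,.13,1.65])
E
```

```text
[[-9.63564714e-01  2.67475089e-01 -3.45662796e-04]
 [ 2.67475312e-01  9.63563846e-01 -1.29305030e-03]
 [-1.27905706e-05 -1.33839391e-03 -9.99999104e-01]]
rest
[ 0.54753005 -0.27598143  1.55201795] deg 88.92407798253701 
 [[-0.55 -0.4 ]
 [-0.45  0.16]
 [ 0.4  -0.16]
 [ 0.58  0.37]]
wheel 0.5925221146759275 -0.2768264043039894 grey 0.5025379824525008 -0.27513644927593006
jig
[0.61832667 0.18277378 1.73518525] deg 99.41879122918155 
 [[ 0.73 -0.16]
 [-0.57  0.27]
 [-1.35 -0.62]
 [-0.3   1.04]
 [ 0.34  0.73]
 [ 1.19 -1.29]]
```

>>> send_rows --plan '[1,-0.1,-0.07,-0.1,0,1,-0.3,-0.2,-0.2,0,1,-0.5,-0.33,-0.3,0,1,-0.7,-0.46,-0.4,0,1,-0.9,-0.6,-0.5,0,1,-1,-0.67,-0.5,0]' --grip_force 20

```text
t: 0.9
ee_pos: [0.3265, 0.4176, 0.303]
tool_rot: [0.429, 3.11, 0.002]
force: [-0.5, 0.3, 0.2]
finger_gap: 0.0854
```

>>> send_rows --plan '[1,-0.15,-0.1,0,0,1,-0.35,-0.23,0,0,1,-0.55,-0.37,0,0.05,1,-0.75,-0.5,0,0.1,1,-0.9,-0.6,0,0.15,1,-1,-0.67,0,0.2]'

```text
t: 1.65
ee_pos: [0.482, 0.235, 0.3012]
tool_rot: [1.376, 2.824, -0.001]
force: [-0.2, 0.4, 0.4]
finger_gap: 0.0852
```

```bash
cat >> h.py <<'E'
from scipy.spatial.transform import Rotation as Ro
def units(target,ang=None):
    "target world xyz of TCP, ang = world angle (deg) of tool x axis"
    st=env.read_state();M=Ro.from_rotvec(st['tool_rot']).as_matrix()
    a=np.degrees(np.arctan2(M[1,0],M[0,0]))
    d=M.T@(np.array(target)-st['ee_pos'])/.2
    y=None if ang is None else -((ang-a+180)%360-180)/180
    print('pos',np.round(st['ee_pos'],4),'ang',round(a,2),'F',np.round(st['force'],1),'-> d',np.round(d,3),'yaw',y)
E
python3 - <<'E'
from h import *
import pickle
s=snap('wrist','w1.png');pickle.dump(s,open('w1.pkl','wb'))
units([.6,.06,.3],89)
units([.58,.1,.3],89)
print(-np.array(s['R']).T@s['t'])
E
```

```text
pos [0.4838 0.2321 0.3011] ang 127.45 F [ 1.6 -2.4 -0.5] -> d [-1.036 -0.062  0.008] yaw 0.21360067835222324
pos [0.4838 0.2321 0.3011] ang 127.45 F [ 1.6 -2.4 -0.5] -> d [-0.817 -0.02   0.008] yaw 0.21360067835222324
[0.43616946 0.29400298 0.47392215]
```

View pics/w1.png

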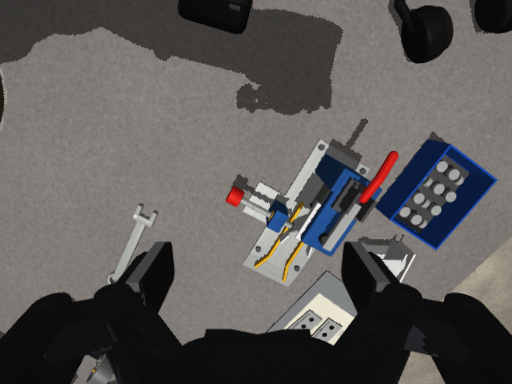

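```bash
python3 - <<'E'
import pickle
from h import *
s=pickle.load(open('w1.pkl','rb'));im=s['img'][:,:,::-1]
cv2.imwrite('pics/w1c.png',cv2.resize(im[130:295,215:405],None,fx=4,fy=4,interpolation=cv2.INTER_CUBIC))
E
```

```text
(no output)
```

View pics/w1c.png

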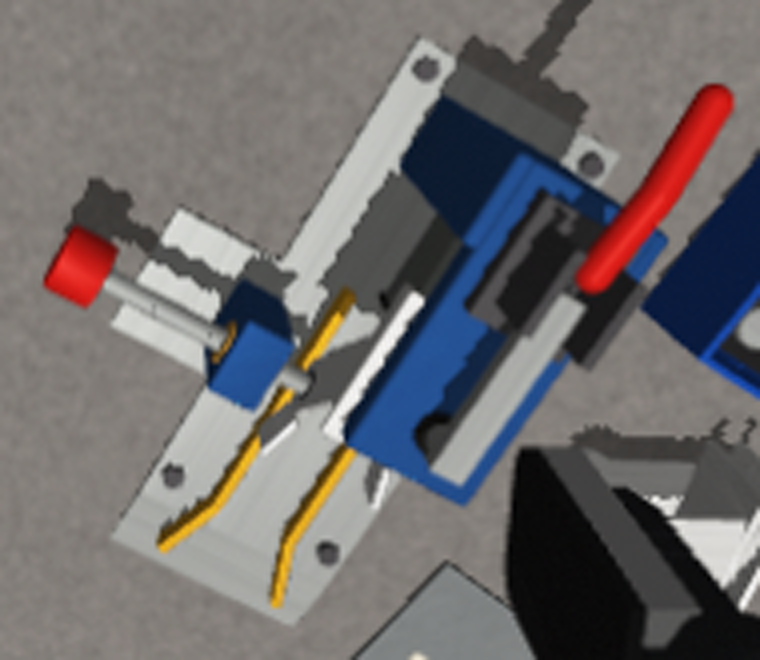

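>>> send_rows --plan '[1,-0.1,0,0,0.02,1,-0.3,-0.02,0,0.06,1,-0.5,-0.04,0,0.11,1,-0.7,-0.06,0,0.15,1,-0.9,-0.06,0,0.19,1,-1,-0.06,0,0.21]'

```text
t: 2.45
ee_pos: [0.5968, 0.0711, 0.3012]
tool_rot: [2.212, 2.23, -0.001]
force: [0.5, 0.0, 0.2]
finger_gap: 0.0852
```

```bash
python3 - <<'E'
import pickle
from h import *
s=snap('wrist','w2.png');pickle.dump(s,open('w2.pkl','wb'));im=s['img'][:,:,::-1]
cv2.imwrite('pics/w2c.png',cv2.resize(im[0:200,100:400],None,fx=2.6,fy=2.6,interpolation=cv2.INTER_CUBIC))
units([.5925,-.13,.3],89)
E
```

```text
pos [0.5977 0.0694 0.3009] ang 90.26 F [ 0.7 -1.8  0.4] -> d [-0.997 -0.03   0.007] yaw 0.006996573302641056
```

View pics/w2.png

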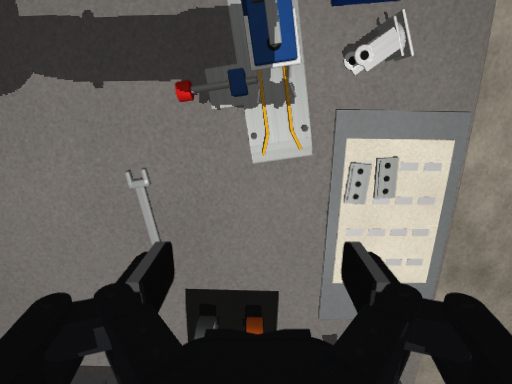

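```bash
python3 - <<'E'
import cv2
im=cv2.imread('pics/w2.png')
cv2.imwrite('pics/w2d.png',cv2.resize(im[60:175,165:325],None,fx=5,fy=5,interpolation=cv2.INTER_CUBIC))
E
```

```text
(no output)
```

View pics/w2d.png

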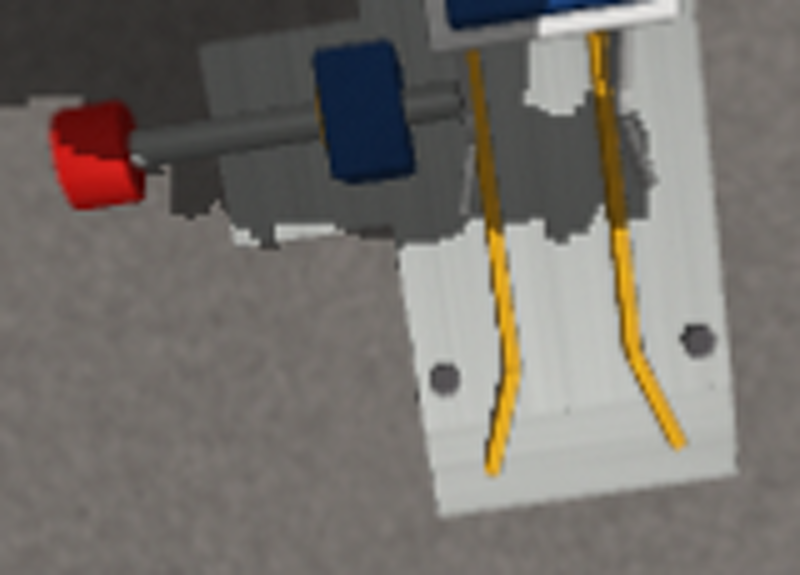

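>>> send_rows --plan '[1,-0.1,0,0,0,1,-0.3,0,0,0,1,-0.5,-0.01,0,0,1,-0.7,-0.02,0,0,1,-0.9,-0.03,0,0.01,1,-1,-0.03,0,0.01]'

```text
t: 3.25
ee_pos: [0.5914, -0.129, 0.3019]
tool_rot: [2.243, 2.199, -0.0]
force: [-0.2, -0.5, 0.5]
finger_gap: 0.0852
```

```bash
python3 - <<'E'
import pickle
from h import *
from scipy.optimize import least_squares
a=pickle.load(open('w1.pkl','rb'));b=pickle.load(open('w2.pkl','rb'))
def cr(U,V,f,ox,oy): return ((U+.5)/f-.5+ox,(V+.5)/f-.5+oy)
B=[(.017,.062,.058),(.017,.04,.058),(-.017,.04,.058),(-.017,.062,.058)]
def model(w,r): return B+[(-.125,w,0),(-.125,-w,0),(-.08,r,.016),(-.08,-r,.016),(0,.139,.044)]
ua=np.array([cr(u,v,4,215,130) for u,v in [(248,318),(296,348),(258,408),(208,380),(112,537),(293,625),(217,503),(288,545),(60,258)]])
ub=np.array([cr(u,v,5,165,60) for u,v in [(316,50),(393,40),(412,172),(340,182),(440,517),(737,473),(512,368),(630,347),(63,163)]])
def res(p,which):
    P=np.array(model(p[3],p[4]));c,s=np.cos(p[2]),np.sin(p[2])
    W=np.c_[p[0]+c*P[:,0]-s*P[:,1],p[1]+s*P[:,0]+c*P[:,1],P[:,2]]
    o=[]
    if 0 in which:o.append(proj(a,W)-ua)
    if 1 in which:o.append(proj(b,W)-ub)
    return np.concatenate(o).ravel()
for wh in [(0,),(1,),(0,1)]:
    r=least_squares(res,[.618,.183,1.735,.04,.018],args=(wh,),loss='soft_l1');print(wh,np.round(r.x,4),np.degrees(r.x[2]))
    print(np.round(res(r.x,wh).reshape(-1,2).T,1))
s=snap('wrist','w3.png');pickle.dump(s,open('w3.pkl','wb'))
units([.5925,-.277,.2],89)
E
```

```text
(0,) [0.6185 0.1848 1.7251 0.0491 0.0191] 98.83851138152274
[[ 0.7  0.9 -0.7 -0.3 -0.1 -0.1  0.1  0.7 -1.1]
 [-0.2 -1.2  1.4  2.1 -0.1  0.   1.  -0.3 -2.1]]
(1,) [0.6188 0.1836 1.7253 0.0497 0.0186] 98.85030152872162
[[-0.7  0.1  0.2 -1.2  0.1  0.1  0.9  0.9 -0.4]
 [ 0.  -0.6 -0.7 -0.2 -0.1  0.2  0.9  1.6 -0. ]]
(0, 1) [0.6187 0.184  1.7262 0.0495 0.0188] 98.90627441326562
[[ 0.4  0.7 -0.9 -0.6 -0.3 -0.1  0.1  0.4 -1.3 -0.7  0.   0.2 -1.3  0.2
   0.   0.7  1.  -0.5]
 [ 0.3 -0.7  1.9  2.6  0.3  0.4  1.5  0.  -1.6 -0.3 -0.9 -1.  -0.5 -0.3
  -0.1  0.6  1.3 -0.2]]
pos [ 0.5914 -0.1312  0.3018] ang 88.77 F [-0.1 -2.3  0.6] -> d [-0.728  0.021  0.51 ] yaw -0.0012570326205478624
```

View pics/w3.png

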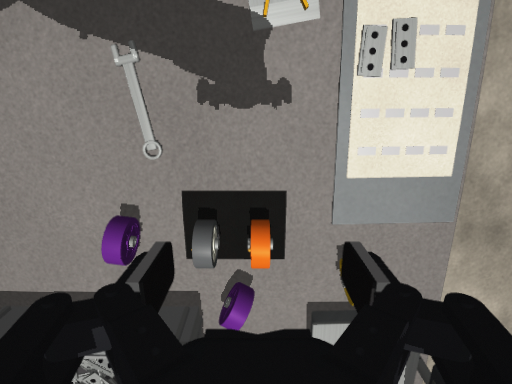

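```bash
python3 - <<'E'
import cv2
im=cv2.imread('pics/w3.png')
cv2.imwrite('pics/w3d.png',cv2.resize(im[180:280,170:300],None,fx=6,fy=6,interpolation=cv2.INTER_CUBIC))
E
```

```text
(no output)
```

View pics/w3d.png

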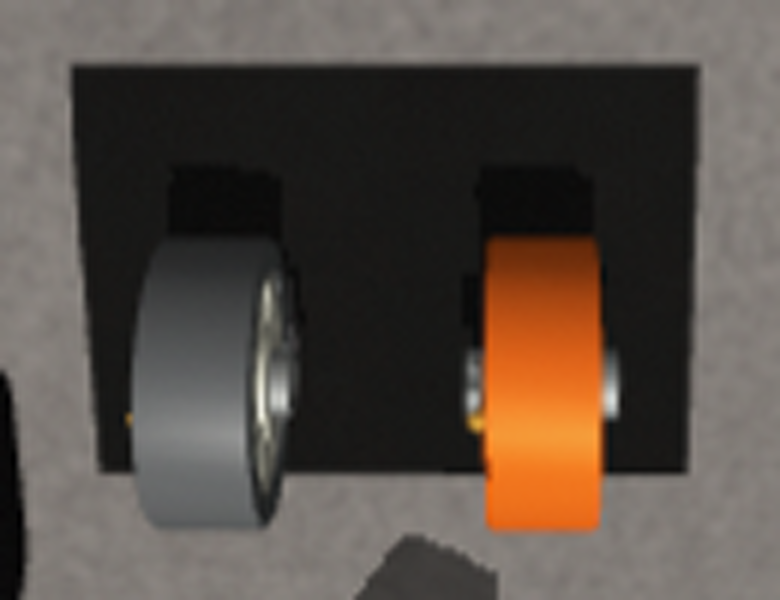

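>>> send_rows --plan '[1,-0.1,0,0.05,0,1,-0.3,0.01,0.15,0,1,-0.5,0.02,0.3,0,1,-0.65,0.02,0.45,0,1,-0.73,0.02,0.5,0]'

```text
t: 3.92
ee_pos: [0.5924, -0.2734, 0.1988]
tool_rot: [-2.24, -2.197, 0.002]
force: [-0.6, 0.6, 0.1]
finger_gap: 0.0852
```

```bash
python3 - <<'E'
import pickle
from h import *
from scipy.optimize import least_squares
a=pickle.load(open('w3.pkl','rb'))
cr=lambda U,V:((U+.5)/6-.5+170,(V+.5)/6-.5+180)
P=np.array([(.08,.09,0),(.08,-.09,0),(-.05,.09,.004),(-.05,-.09,.004),(0,-.024,.041),(0,-.066,.041)])
u=np.array([cr(*q) for q in [(72,66),(697,66),(100,472),(688,472),(466,385),(619,384)]])
def res(p):
    c,s=np.cos(p[2]),np.sin(p[2])
    return (proj(a,np.c_[p[0]+c*P[:,0]-s*P[:,1],p[1]+s*P[:,0]+c*P[:,1],P[:,2]])-u).ravel()
r=least_squares(res,[.5475,-.276,1.552]);p=r.x;print(np.round(p,4),np.degrees(p[2]));print(np.round(r.fun.reshape(-1,2).T,1))
print('wheel',p[0]+np.sin(p[2])*.045,p[1]-np.cos(p[2])*.045)
print('ray mid',onz(a,*((u[4]+u[5])/2),.041))
s=snap('wrist','w4.png');pickle.dump(s,open('w4.pkl','wb'))
E
```

```text
[ 0.5479 -0.2744  1.5519] 88.91492099349819
[[-0.3  0.3  0.1 -0.1  0.1 -0.2]
 [-0.2 -0.3  0.4  0.5 -0.2 -0.1]]
wheel 0.5928543875579981 -0.27525379242189907
ray mid [ 0.59292922 -0.27555502  0.041     ]
```

View pics/w4.png

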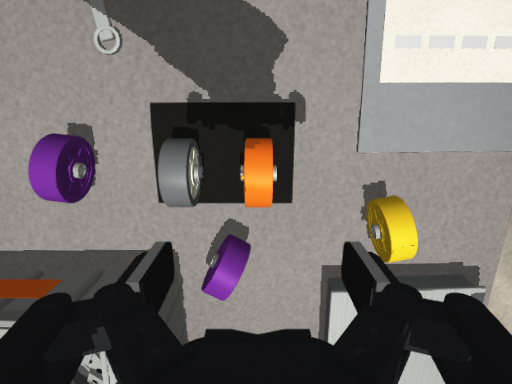

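```bash
python3 - <<'E'
from h import *
print(env.grip_point_offset)
units([.5928,-.2754,.020],88.9)
E
```

```text
0.0187
pos [ 0.592  -0.2754  0.1986] ang 88.8 F [-0.  -1.3 -0.5] -> d [0.    0.007 0.893] yaw -0.0005291235241290653
```

>>> send_rows --plan '[1,0,0.002,0.06,0,1,0,0.004,0.2,0,1,0,0.004,0.35,0,1,0,0.004,0.5,0,1,0,0.004,0.63,0,1,0,0.004,0.75,0,1,0,0.004,0.83,0,1,0,0.004,0.88,0,1,0,0.004,0.893,0,1,0,0.004,0.893,0]'

```text
t: 5.22
ee_pos: [0.5947, -0.2733, 0.0234]
tool_rot: [2.242, 2.199, 0.001]
force: [0.0, 0.2, -0.1]
finger_gap: 0.0854
```

```bash
python3 - <<'E'
from h import *
units([.5928,-.2754,.020],88.9)
s=snap('wrist','w5.png')
E
```

```text
pos [ 0.5947 -0.2733  0.0234] ang 88.89 F [ 0.   0.2 -0.1] -> d [-0.011 -0.009  0.017] yaw -8.004410429818007e-05
```

View pics/w5.png

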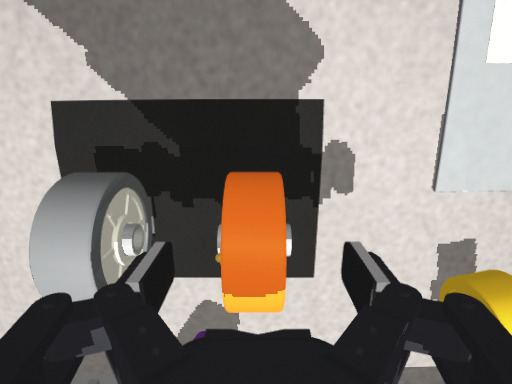

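```bash
python3 - <<'E'
from h import *
s=snap('wrist')
print(onz(s,219,239,.041),onz(s,291,239,.041),onz(s,254,240,.041))
for i in range(3):
    units([.5928,-.2754,.020],88.9); env.snapshot('top')
E
```

```text
[ 0.57177777 -0.2745319   0.041     ] [ 0.6144233  -0.27537162  0.041     ] [ 0.59249246 -0.27557523  0.041     ]
pos [ 0.5948 -0.2735  0.0236] ang 88.88 F [ 0.2 -0.5  0.5] -> d [-0.01  -0.01   0.018] yaw -0.0001265391031040508
pos [ 0.5947 -0.2735  0.0236] ang 88.87 F [ 0.1 -0.2  0.1] -> d [-0.01  -0.01   0.018] yaw -0.0001463491900144239
pos [ 0.5946 -0.2734  0.0235] ang 88.87 F [ 0.7 -0.5  0.1] -> d [-0.01  -0.009  0.018] yaw -0.00014947133478797366
```

>>> send_rows --plan '[1,-0.01,-0.01,0.018,0,1,-0.01,-0.01,0.018,0,1,-0.01,-0.01,0.018,0]'

```text
t: 5.85
ee_pos: [0.5922, -0.2752, 0.0192]
tool_rot: [-2.243, -2.199, 0.0]
force: [0.8, 0.4, 0.1]
finger_gap: 0.0856
```

>>> send_rows --plan '[0.4,0,0,0,0,0.2,0,0,0,0,0.1,0,0,0,0,0.05,0,0,0,0]' --grip_force 20

```text
t: 6.35
ee_pos: [0.5923, -0.2752, 0.0193]
tool_rot: [-2.243, -2.2, 0.0]
force: [-0.6, -0.9, 0.3]
finger_gap: 0.0446
```

```bash
python3 - <<'E'
from h import *
units([.5928,-.2754,.020],88.9);print(env.read_state()['finger_gap'])
s=snap('wrist','w6.png')
E
```

```text
pos [ 0.5923 -0.2752  0.0193] ang 88.88 F [-0.6 -0.9  0.3] -> d [-0.001  0.003 -0.004] yaw -8.995265407918396e-05
0.04461192406171627
```

View pics/w6.png

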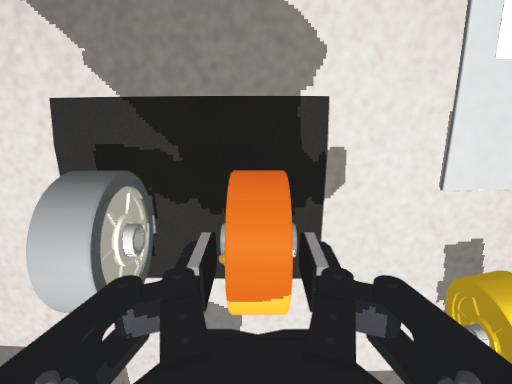

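>>> send_rows --plan '[0,0,0,0,0,-0.05,0,0,0,0,-0.1,0,0,0,0,-0.2,0,0,0,0,-0.2,0,0,0,0]' --grip_force 20

```text
t: 7.02
ee_pos: [0.5926, -0.2753, 0.0195]
tool_rot: [2.242, 2.199, 0.0]
force: [1.0, 1.2, 1.3]
finger_gap: 0.0339
```

```bash
python3 - <<'E'
from h import *
units([.5928,-.2754,.020],88.9);print(env.read_state()['finger_gap'])
s=snap('side','sd1.png');im=s['img'][:,:,::-1]
cv2.imwrite('pics/sd1c.png',cv2.resize(im[190:340,180:340],None,fx=4,fy=4,interpolation=cv2.INTER_CUBIC))
E
```

```text
pos [ 0.5926 -0.2753  0.0195] ang 88.89 F [1.  1.2 1.3] -> d [-0.001  0.001 -0.003] yaw -7.509136312775253e-05
0.033889029173757454
```

View pics/sd1c.png

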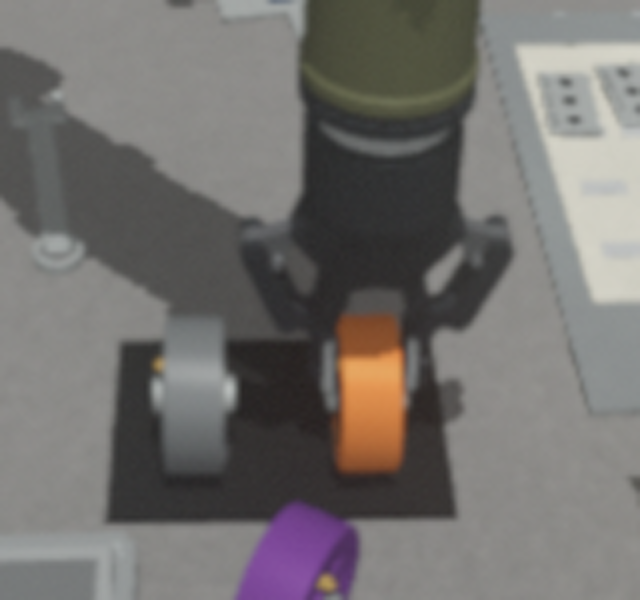

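```bash
python3 - <<'E'
from h import *
s=snap('wrist','w7.png');im=s['img'][:,:,::-1]
cv2.imwrite('pics/w7c.png',cv2.resize(im[150:340,160:360],None,fx=3,fy=3,interpolation=cv2.INTER_CUBIC))
p=env.read_state()['ee_pos'];print(proj(s,[p,p+[0,0,.019],[p[0]-.021,-.2754,.041],[p[0]+.021,-.2754,.041]]))
E
```

```text
[[257.66639441 224.8656539 ]
 [257.73123929 237.80797819]
 [221.40603711 240.63828234]
 [294.13029064 239.35271924]]
```

View pics/w7c.png

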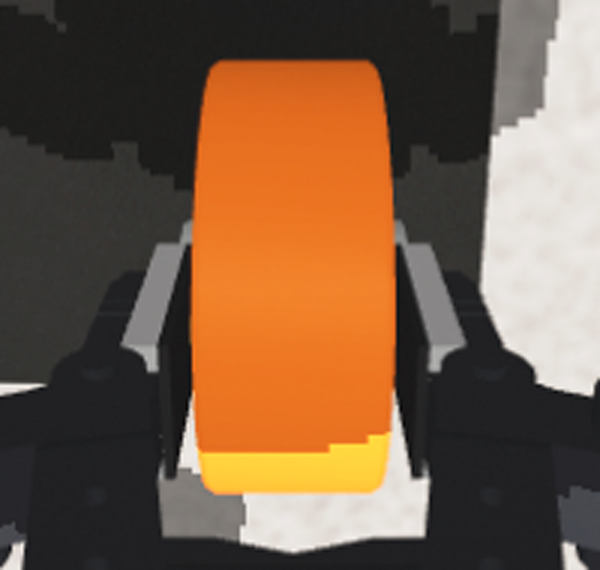

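```bash
python3 - <<'E'
from h import *
s=snap('wrist')
p=env.read_state()['ee_pos']
for g in (.034,.042):
  for z in (.02,.025,.03,.035,.04,.05,.06): print(g,z,np.round((proj(s,[[p[0]-g/2,p[1]+.011,z]])-[160,150])*3+1))
b=[[p[0]-.021,-.2754+.0095*np.cos(a),.041+.0095*np.sin(a)] for a in np.arange(0,6.2,.785)]
print(np.round((proj(s,b)-[160,150])*3+1))
print(env.read_state())
E
```

```text
0.034 0.02 [[213. 180.]]
0.034 0.025 [[211. 188.]]
0.034 0.03 [[209. 197.]]
0.034 0.035 [[206. 207.]]
0.034 0.04 [[204. 217.]]
0.034 0.05 [[198. 239.]]
0.034 0.06 [[192. 263.]]
0.042 0.02 [[194. 180.]]
0.042 0.025 [[191. 189.]]
0.042 0.03 [[189. 198.]]
0.042 0.035 [[186. 207.]]
0.042 0.04 [[183. 217.]]
0.042 0.05 [[176. 239.]]
0.042 0.06 [[168. 264.]]
[[183. 227.]
 [179. 256.]
 [179. 296.]
 [183. 321.]
 [188. 317.]
 [191. 288.]
 [191. 252.]
 [187. 227.]]
{'t': 7.175, 'joints': array([ 0.26535425,  0.73534826,  0.22802264,  1.63344088, -0.21377546,
        0.79669926,  0.56683664]), 'dq': array([-1.44558382e-03,  3.12455257e-03, -1.36602496e-03, -6.51257741e-04,
        3.95061681e-06, -1.56865140e-03, -1.52129239e-03]), 'joint_efforts': array([ 2.44317641e-01, -6.84388947e+01,  5.60103938e+00, -1.82492870e+01,
        1.49518847e-01,  2.99471291e-01, -4.17663196e-04]), 'ee_pos': array([ 0.5925996 , -0.27521106,  0.01948819]), 'tool_rot': array([2.24253603e+00, 2.19931945e+00, 4.31324173e-04]), 'force': array([0.8163098 , 0.04566595, 1.23517828]), 'wrist_torque': array([ 0.01992243, -0.18229289,  0.02376943]), 'finger_gap': 0.03378175280958017}
```

```bash
python3 - <<'E'
from h import *
im=cv2.imread('pics/w6.png')
cv2.imwrite('pics/w6c.png',cv2.resize(im[190:330,160:360],None,fx=4,fy=4,interpolation=cv2.INTER_CUBIC))
s=snap('wrist')
p=env.read_state()['ee_pos']
for g in (.0854,.0446):
  for dy in (0.011,0.,-.011):
    print(g,dy,[ (round(z,3),*np.round(proj(s,[[p[0]-g/2,p[1]+dy,p[2]+z]])[0])) for z in (0,.01,.02,.03,.04)])
E
```

```text
0.0854 0.011 [(0, np.float64(191.0), np.float64(210.0)), (0.01, np.float64(187.0), np.float64(216.0)), (0.02, np.float64(183.0), np.float64(222.0)), (0.03, np.float64(178.0), np.float64(230.0)), (0.04, np.float64(173.0), np.float64(238.0))]
0.0854 0.0 [(0, np.float64(192.0), np.float64(226.0)), (0.01, np.float64(189.0), np.float64(233.0)), (0.02, np.float64(185.0), np.float64(240.0)), (0.03, np.float64(180.0), np.float64(248.0)), (0.04, np.float64(176.0), np.float64(257.0))]
0.0854 -0.011 [(0, np.float64(193.0), np.float64(241.0)), (0.01, np.float64(190.0), np.float64(249.0)), (0.02, np.float64(186.0), np.float64(257.0)), (0.03, np.float64(182.0), np.float64(265.0)), (0.04, np.float64(178.0), np.float64(275.0))]
0.0446 0.011 [(0, np.float64(222.0), np.float64(210.0)), (0.01, np.float64(221.0), np.float64(215.0)), (0.02, np.float64(218.0), np.float64(222.0)), (0.03, np.float64(216.0), np.float64(229.0)), (0.04, np.float64(213.0), np.float64(237.0))]
0.0446 0.0 [(0, np.float64(223.0), np.float64(225.0)), (0.01, np.float64(222.0), np.float64(232.0)), (0.02, np.float64(220.0), np.float64(239.0)), (0.03, np.float64(217.0), np.float64(247.0)), (0.04, np.float64(215.0), np.float64(256.0))]
0.0446 -0.011 [(0, np.float64(224.0), np.float64(241.0)), (0.01, np.float64(223.0), np.float64(248.0)), (0.02, np.float64(221.0), np.float64(256.0)), (0.03, np.float64(218.0), np.float64(265.0)), (0.04, np.float64(216.0), np.float64(275.0))]
```

View pics/w6c.png

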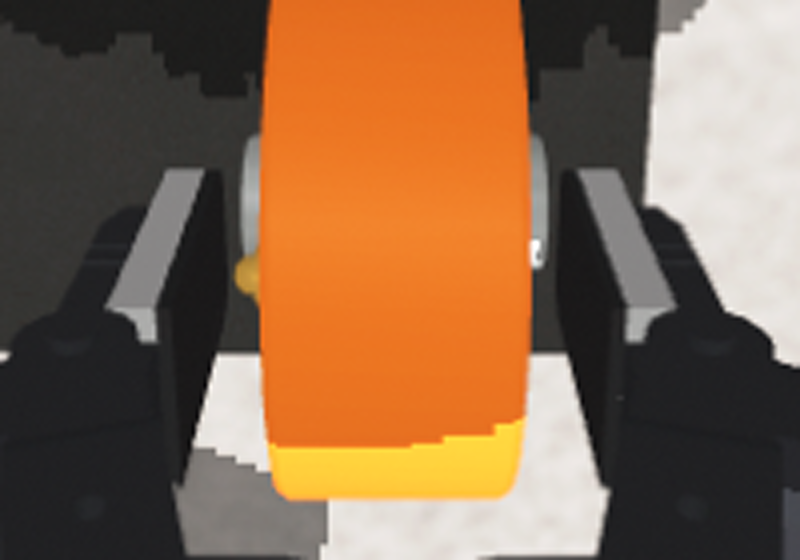

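```bash
python3 - <<'E'
from h import *
s=snap('side')
im=s['img'][:,:,::-1]
cv2.imwrite('pics/sd2c.png',cv2.resize(im[255:320,245:300],None,fx=10,fy=10,interpolation=cv2.INTER_CUBIC))
p=env.read_state()['ee_pos']
f=lambda X:np.round((proj(s,[X])[0]-[245,255]+.5)*10)
for z in (.02,.03,.04,.05,.06): print(z,[f([p[0]+dx,p[1]+dy,z]) for dx,dy in ((-.02,-.011),(-.02,.011),(.02,-.011),(.02,.011))])
print('bush ends',f([.5925-.021,-.2754,.041]),f([.5925+.021,-.2754,.041]))
E
```

```text
0.02 [array([169., 440.]), array([162., 361.]), array([358., 434.]), array([347., 356.])]
0.03 [array([171., 407.]), array([163., 328.]), array([361., 401.]), array([349., 323.])]
0.04 [array([172., 374.]), array([165., 295.]), array([364., 368.]), array([352., 290.])]
0.05 [array([174., 340.]), array([166., 262.]), array([367., 334.]), array([355., 256.])]
0.06 [array([176., 306.]), array([168., 228.]), array([370., 300.]), array([358., 222.])]
bush ends [163. 331.] [363. 326.]
```

View pics/sd2c.png

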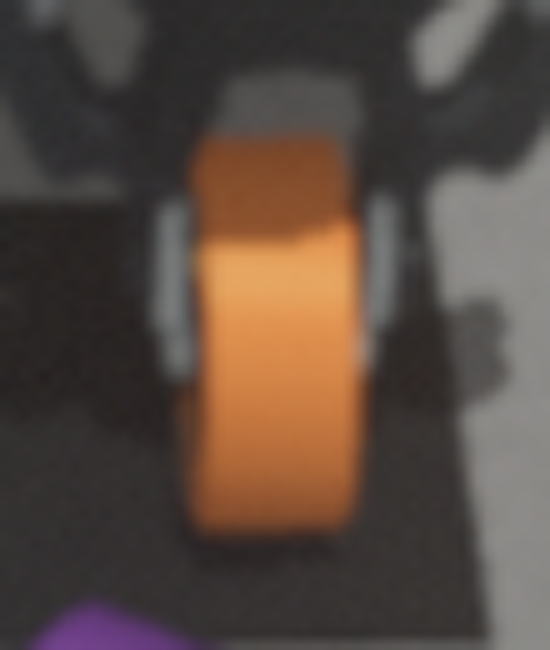

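The gap went to 34 mm, less than the 42 mm bush. In the side crop the pads end at (160,325), just above the bush at (180,350). The wrist view agrees, with pad tips about 31 mm above the reported TCP. I'll open slightly, go 25 mm lower and close again.

>>> send_rows --plan '[0.1,0,0,0,0,0.2,0,0,0,0,0.3,0,0,0,0,0.3,0,0,0.01,0,0.3,0,0,0.04,0,0.3,0,0,0.08,0,0.3,0,0,0.11,0,0.3,0,0,0.125,0,0.3,0,0,0.125,0]'

```text
t: 8.4
ee_pos: [0.5922, -0.2751, -0.006]
tool_rot: [-2.243, -2.199, 0.0]
force: [0.3, 0.5, -0.2]
finger_gap: 0.0553
```

```bash
python3 - <<'E'
from h import *
units([.5925,-.2754,-.005],88.9);print(env.read_state()['finger_gap'])
s=snap('wrist','w8.png')
im=s['img'][:,:,::-1]
a=cv2.resize(im[170:330,160:360],None,fx=3,fy=3,interpolation=cv2.INTER_CUBIC)
s=snap('side')
im=s['img'][:,:,::-1]
b=cv2.resize(im[250:325,235:310],(480,480),interpolation=cv2.INTER_CUBIC)
b=b[:480,:200+280]
cv2.imwrite('pics/w8c.png',cv2.resize(np.hstack([a,b[:, :480]]),(790,351)))
E
```

```text
pos [ 0.5922 -0.2751 -0.006 ] ang 88.88 F [ 0.3  0.5 -0.2] -> d [-0.001  0.002 -0.005] yaw -0.00010972892958231266
0.05525463623573211
```

View pics/w8c.png

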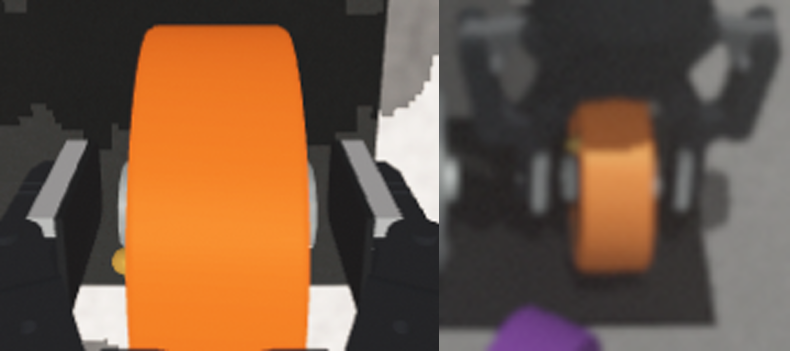

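>>> send_rows --plan '[0.2,0,0,0,0,0.1,0,0,0,0,0.05,0,0,0,0,0,0,0,0,0,-0.05,0,0,0,0,-0.1,0,0,0,0,-0.2,0,0,0,0,-0.2,0,0,0,0]' --grip_force 20

```text
t: 9.5
ee_pos: [0.5926, -0.2752, -0.0055]
tool_rot: [2.243, 2.199, 0.0]
force: [1.3, -0.1, 2.6]
finger_gap: 0.0417
```

```bash
python3 - <<'E'
from h import *
units([.5925,-.2754,-.005],88.9);print(env.read_state()['finger_gap'],env.read_state()['wrist_torque'])
s=snap('wrist','w9.png')
im=s['img'][:,:,::-1]
a=cv2.resize(im[170:330,160:360],None,fx=3,fy=3,interpolation=cv2.INTER_CUBIC)
s=snap('side')
im=s['img'][:,:,::-1]
b=cv2.resize(im[250:325,235:310],(480,480),interpolation=cv2.INTER_CUBIC)
cv2.imwrite('pics/w9c.png',cv2.resize(np.hstack([a,b]),(790,351)))
E
```

```text
pos [ 0.5926 -0.2752 -0.0055] ang 88.89 F [ 1.3 -0.1  2.6] -> d [-0.001 -0.    -0.003] yaw -7.67203171667082e-05
0.04165462750137531 [ 0.0540293  -0.19590933 -0.02110622]
```

View pics/w9c.png

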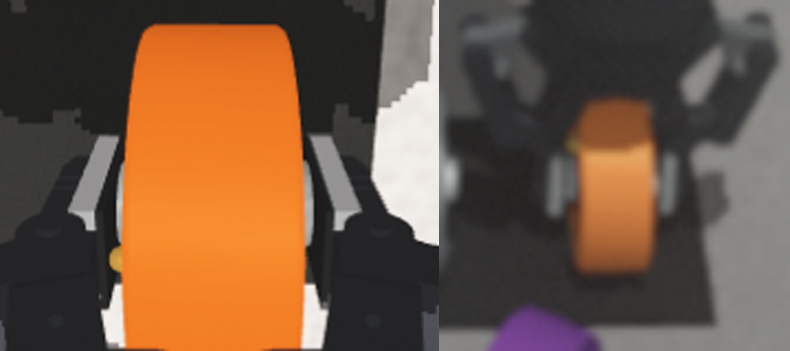

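Now the bush is gripped: the gap is 41.7 mm and both pads cover the bush ends. I'll start rolling out of the slot with small steps and watch the force.

>>> send_rows --plan '[-0.2,0.01,0,-0.004,0,-0.2,0.025,0,-0.008,0,-0.2,0.04,0,-0.0115,0,-0.2,0.055,0,-0.0135,0,-0.2,0.07,0,-0.0145,0]'

```text
t: 10.22
ee_pos: [0.5928, -0.2608, -0.0025]
tool_rot: [2.242, 2.2, 0.0]
force: [1.7, 0.3, 3.3]
finger_gap: 0.0413
```

```bash
cat >> h.py <<'E'
def look(f,c=(235,250,75,75),w=(160,170,200,160)):
    s=snap('wrist');im=s['img'][:,:,::-1]
    a=cv2.resize(im[w[1]:w[1]+w[3],w[0]:w[0]+w[2]],(480,480),interpolation=cv2.INTER_CUBIC)
    s2=snap('side');im=s2['img'][:,:,::-1]
    b=cv2.resize(im[c[1]:c[1]+c[3],c[0]:c[0]+c[2]],(480,480),interpolation=cv2.INTER_CUBIC)
    cv2.imwrite('pics/'+f,cv2.resize(np.hstack([a,b]),(790,395)));return s,s2
E
python3 - <<'E'
from h import *
units([.5925,-.2754,-.005],88.9);print(env.read_state()['finger_gap'],env.read_state()['wrist_torque'])
look('l1.png')
E
```

```text
pos [ 0.5928 -0.2608 -0.0025] ang 88.9 F [1.7 0.3 3.3] -> d [-0.073 -0.     0.013] yaw -1.5116164528371378e-05
0.04133971435519583 [-0.07761115 -0.31490096 -0.01891953]
```

View pics/l1.png

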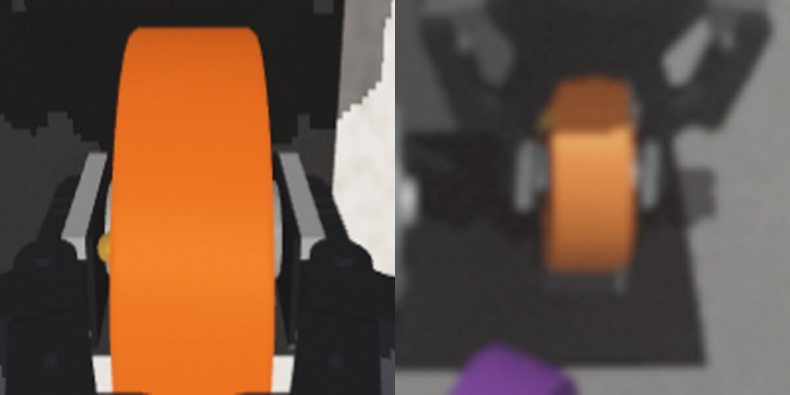

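>>> send_rows --plan '[-0.2,0.02,0,0,0,-0.2,0.05,0,0,0,-0.2,0.08,0,0,0,-0.2,0.11,0,0,0,-0.2,0.14,0,0,0,-0.2,0.165,0,0,0,-0.2,0.18,0,0,0]'

```text
t: 11.2
ee_pos: [0.5935, -0.2244, -0.0025]
tool_rot: [2.242, 2.2, 0.001]
force: [1.8, 0.2, 5.3]
finger_gap: 0.0416
```

```bash
python3 - <<'E'
from h import *
units([.5925,-.2254,-.003],88.9);print(env.read_state()['finger_gap'],env.read_state()['wrist_torque'])
look('l2.png',c=(235,235,75,75))
E
```

```text
pos [ 0.5935 -0.2244 -0.0025] ang 88.91 F [1.8 0.2 5.3] -> d [-0.005 -0.005  0.002] yaw 6.350171767274382e-05
0.041605674520951805 [-0.04115971 -0.22883356  0.03111251]
```

View pics/l2.png

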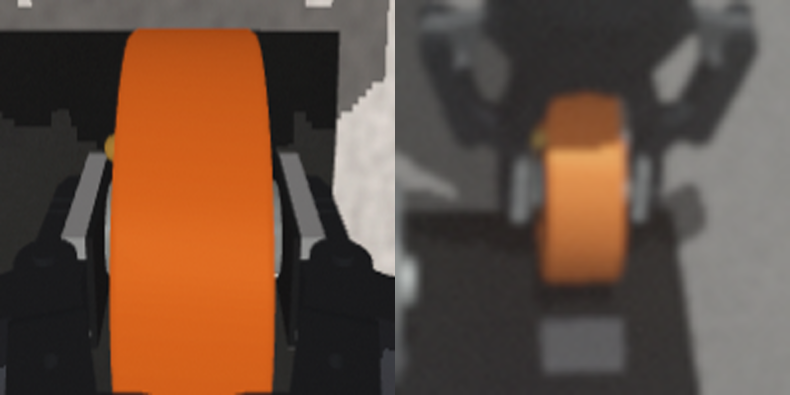

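The dot on the hub moved from (104,247) to (108,148), so the wheel is rolling rather than dragging. Next is down the ramp.

>>> send_rows --plan '[-0.2,0.02,0,0.001,0,-0.2,0.045,0,0.004,0,-0.2,0.07,0,0.007,0,-0.2,0.095,0,0.0105,0,-0.2,0.12,0,0.014,0,-0.2,0.145,0,0.017,0,-0.2,0.17,0,0.019,0]'

```text
t: 12.18
ee_pos: [0.5941, -0.1906, -0.0065]
tool_rot: [2.243, 2.2, 0.0]
force: [1.7, -1.3, 7.5]
finger_gap: 0.0415
```

```bash
cat > plan.py <<'E'
from h import *
from scipy.interpolate import CubicHermiteSpline
J=np.array([.6187,.184]);e=np.array([np.cos(np.radians(98.9)),np.sin(np.radians(98.9))]);n=np.array([-e[1],e[0]]) # n=jig +y
def jig(p): d=np.asarray(p)[:2]-J; return d@e,d@n
E
python3 - <<'E'
from plan import *
st=env.read_state();p=st['ee_pos'];M=Ro.from_rotvec(st['tool_rot']).as_matrix()
h0=np.degrees(np.arctan2(M[1,0],M[0,0]))
print(p,h0,st['force'],st['finger_gap'],st['wrist_torque'],'jig',jig(p))
B=J-.156*e
sp=CubicHermiteSpline([p[1],B[1]],[p[0],B[0]],[1/np.tan(np.radians(h0)),e[0]/e[1]])
ys=np.linspace(p[1],B[1],400);xs=sp(ys);L=np.r_[0,np.cumsum(np.hypot(np.diff(xs),np.diff(ys)))]
print('len',L[-1])
for l in np.arange(0.01,L[-1]+.01,.01):
    y=np.interp(l,L,ys);x=sp(y);h=np.degrees(np.arctan2(1,sp(y,1)))
    d=M.T@np.array([x-p[0],y-p[1],0])/.2
    print(round(l,3),np.round([x,y,h],3),'u',np.round(d[:2],3),'yaw',round((h0-h)/180,4))
look('l3.png',c=(235,215,75,75))
E
```

```text
[ 0.59408054 -0.1905901  -0.00654824] 88.90231769127044 [ 1.6975989  -1.2651602   7.46173106] 0.041462653388177347 [-0.02882181 -0.18016677  0.03303212] jig (np.float64(-0.36627109574014804), np.float64(0.0822760176641812))
len 0.22781048512125127
0.01 [ 0.595 -0.181 85.062] u [0.05  0.002] yaw 0.0213
0.02 [ 0.596 -0.171 81.683] u [0.1   0.007] yaw 0.0401
0.03 [ 0.597 -0.161 78.77 ] u [0.149 0.014] yaw 0.0563
0.04 [ 0.6   -0.151 76.311] u [0.198 0.024] yaw 0.07
0.05 [ 0.602 -0.141 74.281] u [0.247 0.036] yaw 0.0812
0.06 [ 0.605 -0.132 72.653] u [0.295 0.049] yaw 0.0903
0.07 [ 0.608 -0.122 71.398] u [0.343 0.064] yaw 0.0972
0.08 [ 0.611 -0.113 70.496] u [0.39  0.079] yaw 0.1023
0.09 [ 0.615 -0.103 69.927] u [0.438 0.095] yaw 0.1054
0.1 [ 0.618 -0.094 69.682] u [0.485 0.112] yaw 0.1068
0.11 [ 0.622 -0.085 69.754] u [0.532 0.128] yaw 0.1064
0.12 [ 0.625 -0.075 70.145] u [0.579 0.144] yaw 0.1042
0.13 [ 6.2800e-01 -6.6000e-02  7.0864e+01] u [0.627 0.16 ] yaw 0.1002
0.14 [ 6.3200e-01 -5.6000e-02  7.1924e+01] u [0.675 0.175] yaw 0.0943
0.15 [ 6.3500e-01 -4.7000e-02  7.3345e+01] u [0.723 0.189] yaw 0.0864
0.16 [ 6.3700e-01 -3.7000e-02  7.5153e+01] u [0.771 0.202] yaw 0.0764
0.17 [ 6.4000e-01 -2.8000e-02  7.7374e+01] u [0.82  0.213] yaw 0.064
0.18 [ 6.4200e-01 -1.8000e-02  8.0037e+01] u [0.869 0.222] yaw 0.0493
0.19 [ 6.4300e-01 -8.0000e-03  8.3161e+01] u [0.918 0.228] yaw 0.0319
0.2 [6.4400e-01 2.0000e-03 8.6753e+01] u [0.968 0.232] yaw 0.0119
0.21 [6.4400e-01 1.2000e-02 9.0792e+01] u [1.018 0.232] yaw -0.0105
0.22 [6.4400e-01 2.2000e-02 9.5224e+01] u [1.068 0.228] yaw -0.0351
0.23 [6.43e-01 3.00e-02 9.89e+01] u [1.107 0.223] yaw -0.0555
```

View pics/l3.png

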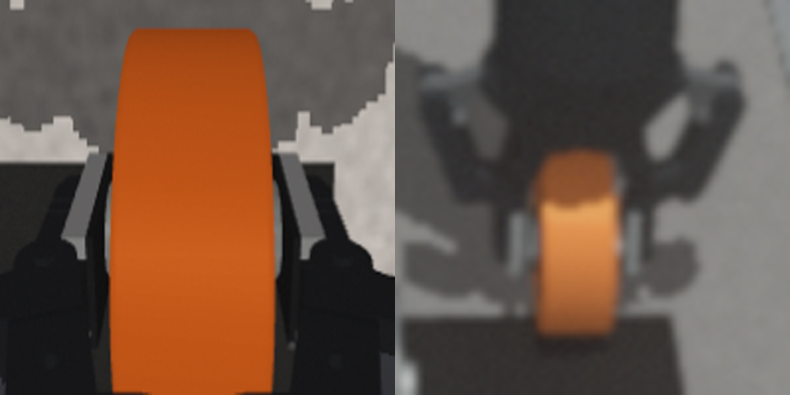

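>>> send_rows --plan '[-0.2,0.02,0,-0.001,0.008,-0.2,0.05,0.002,-0.0015,0.021,-0.2,0.1,0.007,-0.0015,0.04,-0.2,0.149,0.014,-0.0015,0.056,-0.2,0.198,0.024,-0.0015,0.07,-0.2,0.247,0.036,-0.0015,0.081,-0.2,0.295,0.049,-0.0015,0.09,-0.2,0.343,0.064,-0.0015,0.097,-0.2,0.38,0.076,-0.0015,0.101,-0.2,0.39,0.079,-0.0015,0.102]'

```text
t: 13.52
ee_pos: [0.6111, -0.1122, -0.0065]
tool_rot: [-2.564, -1.814, 0.001]
force: [-1.5, 0.9, 4.0]
finger_gap: 0.0419
```

```bash
cat >> plan.py <<'E'
def curve(step=.01,smax=-.156,off=0):
    st=env.read_state();p=st['ee_pos'];M=Ro.from_rotvec(st['tool_rot']).as_matrix()
    h0=np.degrees(np.arctan2(M[1,0],M[0,0]))
    print(np.round(p,4),round(h0,2),'F',np.round(st['force'],1),st['finger_gap'],'T',np.round(st['wrist_torque'],2),'jig',np.round(jig(p),4))
    B=J+smax*e+off*n
    sp=CubicHermiteSpline([p[1],B[1]],[p[0],B[0]],[1/np.tan(np.radians(h0)),e[0]/e[1]])
    ys=np.linspace(p[1],B[1],400);xs=sp(ys);L=np.r_[0,np.cumsum(np.hypot(np.diff(xs),np.diff(ys)))]
    print('len',L[-1])
    for l in np.arange(step,L[-1]+step,step):
        y=np.interp(l,L,ys);x=sp(y);h=np.degrees(np.arctan2(1,sp(y,1)))
        d=M.T@np.array([x-p[0],y-p[1],0])/.2
        print(round(l,3),np.round([x,y,h],3),'u',np.round(d[:2],3),'yaw',round((h0-h)/180,4))
E
python3 - <<'E'
from plan import *
curve()
look('l4.png',c=(245,170,75,75))
E
```

```text
[ 0.6111 -0.1122 -0.0065] 70.56 F [-1.5  0.9  4. ] 0.04185875468480342 T [0.05 0.25 0.03] jig [-0.2915  0.0533]
len 0.14728875441541178
0.01 [ 0.614 -0.103 69.913] u [0.05 0.  ] yaw 0.0036
0.02 [ 0.618 -0.093 69.607] u [0.1   0.001] yaw 0.0053
0.03 [ 0.621 -0.084 69.631] u [0.15  0.002] yaw 0.0051
0.04 [ 0.625 -0.075 69.985] u [0.2   0.003] yaw 0.0032
0.05 [ 6.2800e-01 -6.5000e-02  7.0676e+01] u [0.25  0.003] yaw -0.0007
0.06 [ 6.3100e-01 -5.6000e-02  7.1719e+01] u [0.3   0.002] yaw -0.0065
0.07 [ 6.3500e-01 -4.6000e-02  7.3135e+01] u [0.35  0.001] yaw -0.0143
0.08 [ 6.3700e-01 -3.7000e-02  7.4949e+01] u [ 0.4   -0.002] yaw -0.0244
0.09 [ 6.4000e-01 -2.7000e-02  7.7191e+01] u [ 0.45  -0.007] yaw -0.0369
0.1 [ 6.4200e-01 -1.7000e-02  7.9889e+01] u [ 0.499 -0.014] yaw -0.0519
0.11 [ 6.4300e-01 -7.0000e-03  8.3067e+01] u [ 0.548 -0.024] yaw -0.0695
0.12 [6.440e-01 3.000e-03 8.673e+01] u [ 0.597 -0.036] yaw -0.0899
0.13 [6.4400e-01 1.3000e-02 9.0859e+01] u [ 0.644 -0.051] yaw -0.1128
0.14 [6.4400e-01 2.3000e-02 9.5394e+01] u [ 0.69  -0.071] yaw -0.138
0.15 [6.43e-01 3.00e-02 9.89e+01] u [ 0.723 -0.087] yaw -0.1575
```

View pics/l4.png

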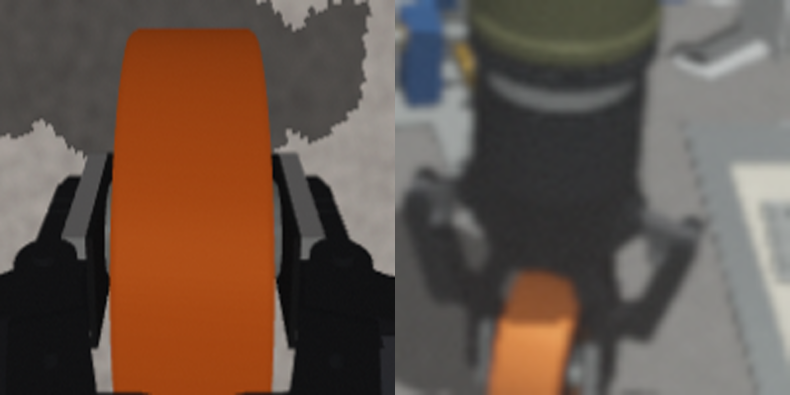

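>>> send_rows --plan '[-0.2,0.02,0,0,0.002,-0.2,0.06,0,0,0.004,-0.2,0.11,0.001,0,0.005,-0.2,0.16,0.002,0,0.005,-0.2,0.21,0.003,0,0.003,-0.2,0.26,0.003,0,-0.002,-0.2,0.31,0.002,0,-0.008,-0.2,0.35,0.001,0,-0.014,-0.2,0.38,0,0,-0.02,-0.2,0.4,-0.002,0,-0.024]'

```text
t: 14.88
ee_pos: [0.6379, -0.0378, -0.0064]
tool_rot: [2.494, 1.91, 0.0]
force: [-0.4, -0.0, -0.7]
finger_gap: 0.0414
```

```bash
python3 - <<'E'
from plan import *
curve()
look('l5.png',c=(235,140,75,75),w=(100,0,300,330))
E
```

```text
[ 0.6379 -0.0378 -0.0064] 74.9 F [-0.4 -0.  -0.7] 0.041367648949360444 T [-0.03  0.05  0.04] jig [-0.2221  0.0154]
len 0.06833806630791556
0.01 [ 6.400e-01 -2.800e-02  7.753e+01] u [ 0.05  -0.001] yaw -0.0146
0.02 [ 6.4200e-01 -1.8000e-02  8.0481e+01] u [ 0.1   -0.005] yaw -0.031
0.03 [ 6.4400e-01 -8.0000e-03  8.3757e+01] u [ 0.149 -0.011] yaw -0.0492
0.04 [6.4400e-01 2.0000e-03 8.7349e+01] u [ 0.199 -0.02 ] yaw -0.0692
0.05 [6.4400e-01 1.2000e-02 9.1227e+01] u [ 0.247 -0.033] yaw -0.0907
0.06 [6.4400e-01 2.2000e-02 9.5341e+01] u [ 0.294 -0.048] yaw -0.1136
0.07 [6.43e-01 3.00e-02 9.89e+01] u [ 0.333 -0.064] yaw -0.1333
```

View pics/l5.png

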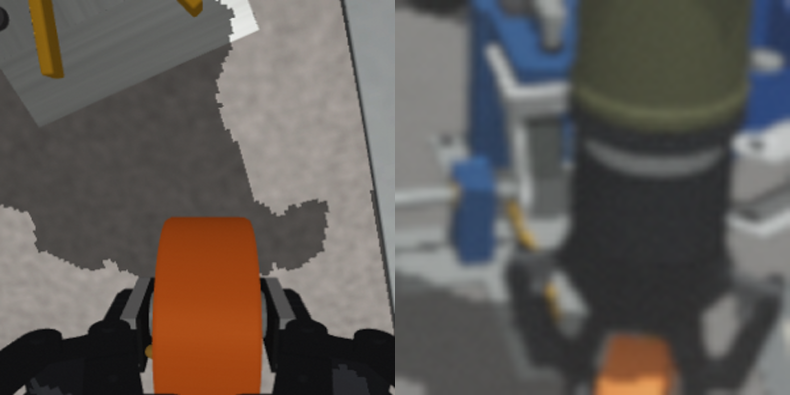

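>>> send_rows --plan '[-0.2,0.02,0,0.002,-0.006,-0.2,0.05,-0.001,0.002,-0.015,-0.2,0.1,-0.005,0.002,-0.031,-0.2,0.149,-0.011,0.002,-0.049,-0.2,0.199,-0.02,0.002,-0.069,-0.2,0.247,-0.033,0.002,-0.091,-0.2,0.294,-0.048,0.002,-0.114,-0.2,0.325,-0.06,0.002,-0.13,-0.2,0.333,-0.064,0.002,-0.133]'

```text
t: 16.1
ee_pos: [0.6428, 0.031, -0.0065]
tool_rot: [2.04, 2.39, 0.001]
force: [-0.5, -0.0, 5.3]
finger_gap: 0.0417
```

```bash
python3 - <<'E'
from plan import *
import pickle
curve(smax=-.1)
s,_=look('l6.png',c=(235,120,75,75),w=(100,0,300,330))
pickle.dump(s,open('l6.pkl','wb'));cv2.imwrite('pics/l6w.png',cv2.resize(s['img'][:,:,::-1][0:260,130:390],None,fx=2.3,fy=2.3,interpolation=cv2.INTER_CUBIC))
E
```

```text
[ 0.6428  0.031  -0.0065] 99.04 F [-0.5 -0.   5.3] 0.04165034361936931 T [-0.05 -0.04  0.01] jig [-1.549e-01 -1.000e-04]
len 0.054882391120728964
0.01 [6.4100e-01 4.1000e-02 9.9047e+01] u [ 0.05 -0.  ] yaw -0.0001
0.02 [6.4000e-01 5.1000e-02 9.9041e+01] u [ 0.1 -0. ] yaw -0.0
0.03 [6.3800e-01 6.1000e-02 9.9019e+01] u [ 0.15 -0.  ] yaw 0.0001
0.04 [6.3600e-01 7.1000e-02 9.8983e+01] u [0.2 0. ] yaw 0.0003
0.05 [6.3500e-01 8.0000e-02 9.8931e+01] u [0.25 0.  ] yaw 0.0006
0.06 [6.34e-01 8.50e-02 9.89e+01] u [0.274 0.   ] yaw 0.0008
```

View pics/l6w.png

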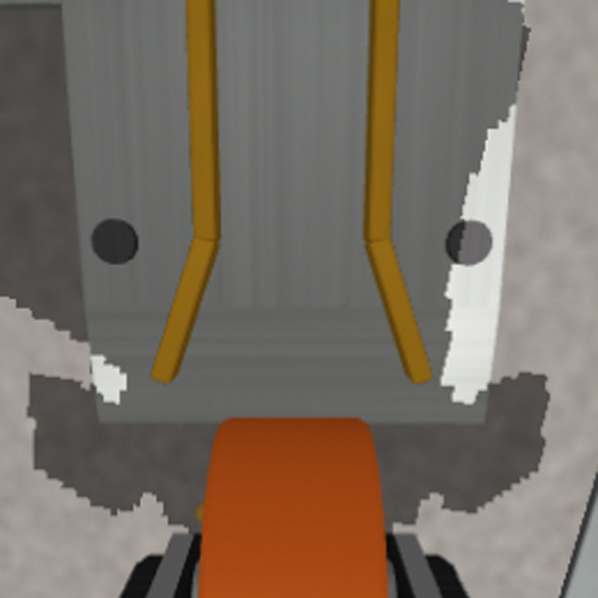

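```bash
python3 - <<'E'
from plan import *
import pickle
s=pickle.load(open('l6.pkl','rb'))
f=lambda U,V:((U+.5)/2.3-.5+130,(V+.5)/2.3-.5)
for a,b,z in [((98,422),(488,422),0),((206,239),(379,239),.016),((204,100),(381,100),.016),((201,0),(384,0),.016)]:
    A=onz(s,*f(*a),z);B=onz(s,*f(*b),z);m=(A+B)/2;print(np.round(m,4),np.round(jig(m),4),'w',np.linalg.norm(A-B), 'ang',np.degrees(np.arctan2(*(A-B)[1::-1]))%180)
E
```

```text
[0.6378 0.0604 0.    ] [-0.1251  0.0002] w 0.10144437717557193 ang 9.048433646289197
[0.6306 0.1052 0.016 ] [-0.0796  0.0005] w 0.03758977506068797 ang 9.060825405279218
[0.6262 0.1326 0.016 ] [-0.0519  0.0005] w 0.036553239163557426 ang 9.069144231838436
[0.6233 0.1508 0.016 ] [-0.0335  0.0006] w 0.03656135038784432 ang 9.07460192894007
```

>>> send_rows --plan '[-0.2,0.025,-0.001,-0.001,0,-0.2,0.06,-0.002,-0.001,0,-0.2,0.1,-0.002,-0.001,0,-0.2,0.13,-0.002,-0.001,0,-0.2,0.15,-0.002,-0.003,0,-0.2,0.175,-0.002,-0.006,0,-0.2,0.2,-0.002,-0.0095,0,-0.2,0.225,-0.002,-0.0125,0,-0.2,0.25,-0.002,-0.016,0,-0.2,0.275,-0.002,-0.019,0,-0.2,0.3,-0.002,-0.021,0,-0.2,0.32,-0.002,-0.021,0,-0.2,0.325,-0.002,-0.021,0]'

```text
t: 17.82
ee_pos: [0.6322, 0.0946, -0.0025]
tool_rot: [-2.044, -2.385, -0.0]
force: [2.2, 0.5, 3.5]
finger_gap: 0.0413
```

```bash
sed -i 's/98\.9/99.05/g' plan.py; python3 - <<'E'
from plan import *
import pickle
curve(smax=-.045,off=.0005)
s,_=look('l7.png',c=(235,120,75,75),w=(100,0,300,330))
pickle.dump(s,open('l7.pkl','wb'));cv2.imwrite('pics/l7w.png',cv2.resize(s['img'][:,:,::-1][0:260,130:390],None,fx=2.3,fy=2.3,interpolation=cv2.INTER_CUBIC))
E
```

```text
[ 0.6322  0.0946 -0.0025] 98.82 F [2.2 0.5 3.5] 0.04132005781456483 T [ 0.09 -0.66  0.05] jig [-0.0904  0.0007]
len 0.045421827588553364
0.01 [ 0.631  0.104 98.674] u [0.05 0.  ] yaw 0.0008
0.02 [ 0.629  0.114 98.637] u [0.1 0. ] yaw 0.001
0.03 [ 0.628  0.124 98.713] u [0.15 0.  ] yaw 0.0006
0.04 [ 0.626  0.134 98.901] u [0.2 0. ] yaw -0.0004
0.05 [ 0.625  0.139 99.05 ] u [0.227 0.   ] yaw -0.0013
```

View pics/l7w.png

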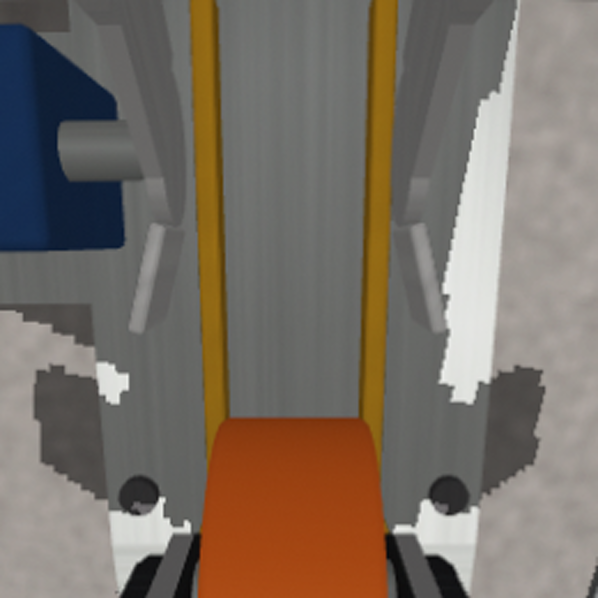

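View pics/l7.png

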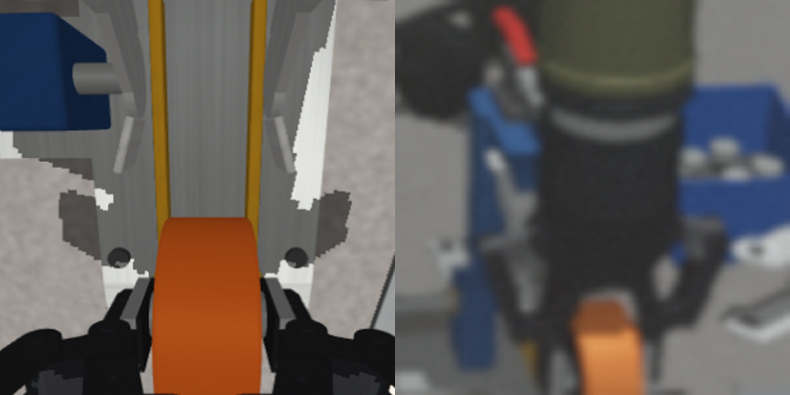

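>>> send_rows --plan '[-0.2,0.02,0,0,0,-0.2,0.05,0,0,0,-0.2,0.08,0,0,0,-0.2,0.11,0,0,0,-0.2,0.14,0,0,0,-0.2,0.165,0,0,-0.001,-0.2,0.18,0,0,-0.001,-0.2,0.19,0,0,-0.001]'

```text
t: 18.92
ee_pos: [0.6264, 0.1318, -0.0025]
tool_rot: [-2.041, -2.388, -0.0]
force: [2.5, 0.2, 4.7]
finger_gap: 0.0412
```

```bash
python3 - <<'E'
from plan import *
import pickle
curve(smax=-.045,off=.0005)
s,_=look('l8.png',c=(225,110,90,90),w=(100,0,300,330))
pickle.dump(s,open('l8.pkl','wb'))
E
```

```text
[ 0.6264  0.1318 -0.0025] 98.98 F [2.5 0.2 4.7] 0.04124285736138652 T [ 0.02 -0.54  0.01] jig [-0.0527  0.0006]
len 0.007749877365704511
0.01 [ 0.625  0.139 99.05 ] u [0.039 0.   ] yaw -0.0004
```

View pics/l8.png

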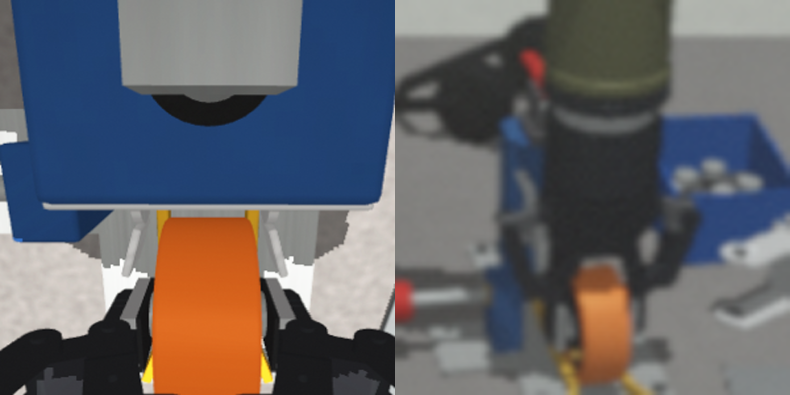

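>>> send_rows --plan '[0,0,0,0,0,0.1,0,0,0,0,0.25,0,0,0,0,0.25,0,0,0,0,0.25,-0.02,0,0,0,0.25,-0.06,0,0,0,0.25,-0.12,0,0,0,0.25,-0.18,0,0,0,0.25,-0.24,0,0,0,0.25,-0.3,0,0,0,0.25,-0.33,0,0,0,0.25,-0.33,0,0,0]'

```text
t: 20.52
ee_pos: [0.6368, 0.0656, -0.0025]
tool_rot: [2.042, 2.387, -0.0]
force: [-0.3, -0.2, -0.3]
finger_gap: 0.0533
```

```bash
python3 - <<'E'
from plan import *
import pickle
curve(smax=-.045,off=.0005)
s,_=look('l9.png',c=(225,110,90,90),w=(100,0,300,330))
pickle.dump(s,open('l9.pkl','wb'))
E
```

```text
[ 0.6368  0.0656 -0.0025] 98.92 F [-0.3 -0.2 -0.3] 0.05328372727021692 T [-0.01 -0.01  0.01] jig [-0.1198  0.0007]
len 0.0747884209978356
0.01 [6.3500e-01 7.5000e-02 9.8872e+01] u [0.05 0.  ] yaw 0.0002
0.02 [6.3400e-01 8.5000e-02 9.8848e+01] u [0.1 0. ] yaw 0.0004
0.03 [6.3200e-01 9.5000e-02 9.8843e+01] u [0.15 0.  ] yaw 0.0004
0.04 [ 0.631  0.105 98.856] u [0.2 0. ] yaw 0.0003
0.05 [ 0.629  0.115 98.889] u [0.25 0.  ] yaw 0.0001
0.06 [ 0.628  0.125 98.94 ] u [0.3 0. ] yaw -0.0001
0.07 [ 0.626  0.135 99.01 ] u [0.35 0.  ] yaw -0.0005
0.08 [ 0.625  0.139 99.05 ] u [0.374 0.   ] yaw -0.0007
```

View pics/l9.png

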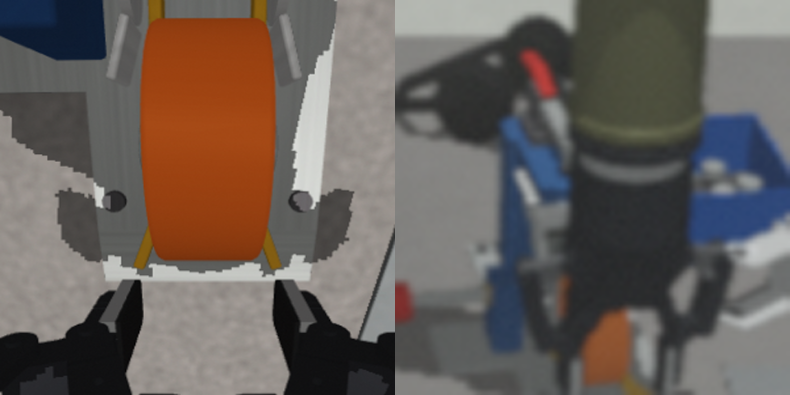

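>>> send_rows --plan '[0,0,0,0,0,-0.4,0,0,-0.02,0,-0.8,0,0,-0.02,0,-1,0,0,-0.02,0,-1,0,0,-0.02,0,-1,0,0,-0.02,0]'

```text
t: 21.38
ee_pos: [0.6367, 0.0663, 0.0014]
tool_rot: [-2.041, -2.388, 0.0]
force: [-0.4, -0.2, 0.6]
finger_gap: 0.0003
```

```bash
python3 - <<'E'
from plan import *
import pickle
curve(smax=-.090,off=.0005)
s,_=look('l10.png',c=(225,110,90,90),w=(100,0,300,330))
pickle.dump(s,open('l10.pkl','wb'))
# project wheel rear line predicted for centre s=-.0527
W=[np.r_[J+(-.0527-.04)*e,.044],np.r_[J+(-.0527)*e,.044],np.r_[J-.0527*e,.084]]
print((proj(s,W)-[100,0])*[395/300,395/330])
p=env.read_state()['ee_pos'];
for z in (.01,.015,.02,.025,.03): print(z,(proj(s,[p+np.r_[.011*e,z]])-[100,0])*[395/300,395/330],(proj(s,[p+np.r_[-.011*e,z]])-[100,0])*[395/300,395/330])
E
```

```text
[0.6367 0.0663 0.0014] 98.96 F [-0.4 -0.2  0.6] 0.0002677717954765399 T [0.07 0.04 0.01] jig [-0.1191  0.0007]
len 0.029118333908537176
0.01 [6.3500e-01 7.6000e-02 9.8462e+01] u [0.05 0.  ] yaw 0.0028
0.02 [6.3400e-01 8.6000e-02 9.8516e+01] u [0.1   0.001] yaw 0.0025
0.03 [6.320e-01 9.500e-02 9.905e+01] u [0.146 0.001] yaw -0.0005
[[209.44449005 250.70484344]
 [209.51555809 148.56926172]
 [210.54861149 158.54786127]]
0.01 [[207.45894114 256.98680199]] [[207.49953816 296.23598783]]
0.015 [[207.46829863 260.70792001]] [[207.50961534 300.87540859]]
0.02 [[207.47819627 264.64453666]] [[207.52024763 305.77142523]]
0.025 [[207.48868191 268.8158064 ]] [[207.53148164 310.94568785]]
0.03 [[207.49980918 273.24320661]] [[207.54336931 316.42232099]]
```

View pics/l10.png

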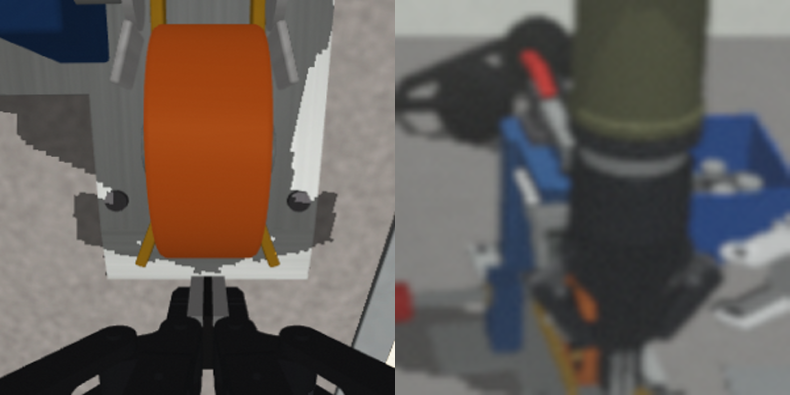

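>>> send_rows --plan '[-1,0.02,0,0,0,-1,0.04,0,0,0,-1,0.06,0.001,0,0,-1,0.075,0.001,0,0,-1,0.09,0.001,0,0,-1,0.105,0.001,0,0,-1,0.12,0.001,0,0,-1,0.135,0.001,0,0,-1,0.15,0.001,0,0]'

```text
t: 22.6
ee_pos: [0.6322, 0.0961, 0.0014]
tool_rot: [-2.041, -2.388, 0.0]
force: [0.2, 0.1, -0.2]
finger_gap: -0.0002
```

```bash
cat >> plan.py <<'E'
def q():
    st=env.read_state();f=st['force'];print('t',st['t'],np.round(st['ee_pos'],4),'jig',np.round(jig(st['ee_pos']),4),'Fe,Fn,Fz',np.round([f[:2]@e,f[:2]@n,f[2]],1))
E
python3 - <<'E'
from plan import *
q()
s,_=look('l11.png',c=(225,110,90,90),w=(100,0,300,330))
E
```

```text
t 22.6 [0.6322 0.0961 0.0014] jig [-0.089   0.0005] Fe,Fn,Fz [ 0.1 -0.2 -0.2]
```

View pics/l11.png

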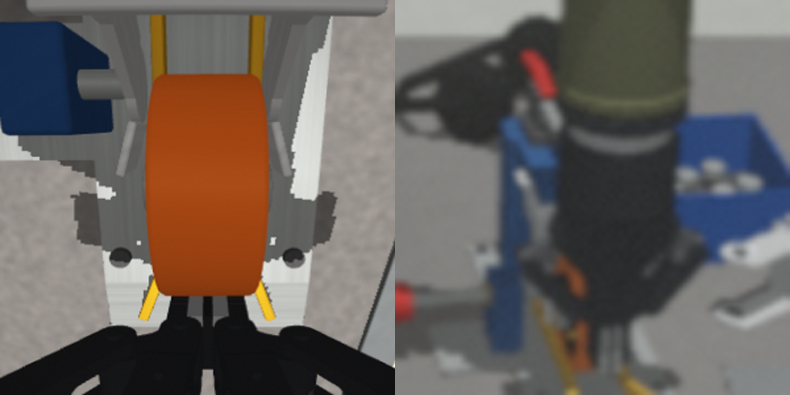

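>>> send_rows --plan '[-1,0.01,0,0,0,-1,0.022,0,0,0,-1,0.034,0,0,0,-1,0.046,0,0,0,-1,0.058,0,0,0,-1,0.07,0,0,0]'

```text
t: 23.45
ee_pos: [0.6305, 0.1084, 0.0018]
tool_rot: [2.041, 2.386, -0.001]
force: [0.3, -7.0, 3.2]
finger_gap: -0.0
```

```bash
python3 - <<'E'
from plan import *
q()
s,_=look('l12.png',c=(225,110,90,90),w=(100,0,300,330))
E
```

```text
t 23.45 [0.6305 0.1084 0.0018] jig [-0.0766  0.0003] Fe,Fn,Fz [-7.   0.8  3.2]
```

View pics/l12.png

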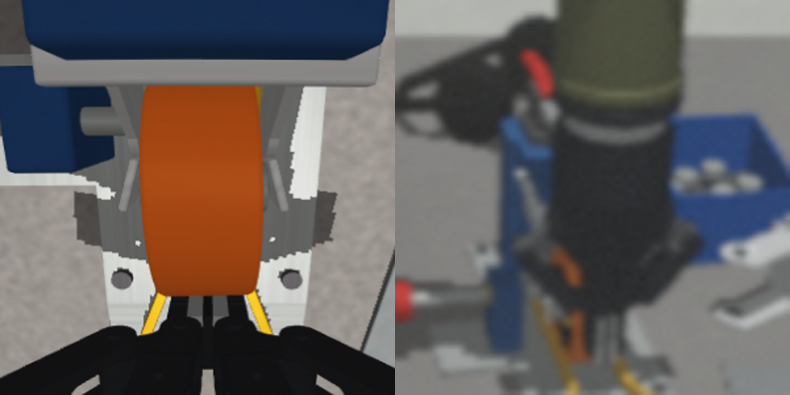

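>>> send_rows --plan '[-1,0.01,0,0,0,-1,0.02,0,0,0,-1,0.03,0,0,0,-1,0.04,0,0,0,-1,0.05,0,0,0,-1,0.06,0,0,0]'

```text
t: 24.3
ee_pos: [0.6296, 0.117, 0.0022]
tool_rot: [2.042, 2.381, -0.003]
force: [1.7, -11.7, 5.2]
finger_gap: -0.0002
```

```bash
python3 - <<'E'
from plan import *
q()
E
```

```text
t 24.3 [0.6296 0.117  0.0022] jig [-0.0679 -0.0002] Fe,Fn,Fz [-11.9   0.1   5.2]
```

>>> send_rows --plan '[-1,0.01,0,0,0,-1,0.02,0,0,0,-1,0.03,0,0,0,-1,0.04,0,0,0]'

```text
t: 24.8
ee_pos: [0.6279, 0.1249, 0.0021]
tool_rot: [2.042, 2.382, -0.004]
force: [1.1, -11.8, 5.0]
finger_gap: -0.0002
```

```bash
python3 - <<'E'
from plan import *
q()
s,_=look('l13.png',c=(225,110,90,90),w=(100,0,300,330))
E
```

```text
t 24.8 [0.6279 0.1249 0.0021] jig [-0.0598  0.0002] Fe,Fn,Fz [-11.8   0.8   5. ]
```

View pics/l13.png

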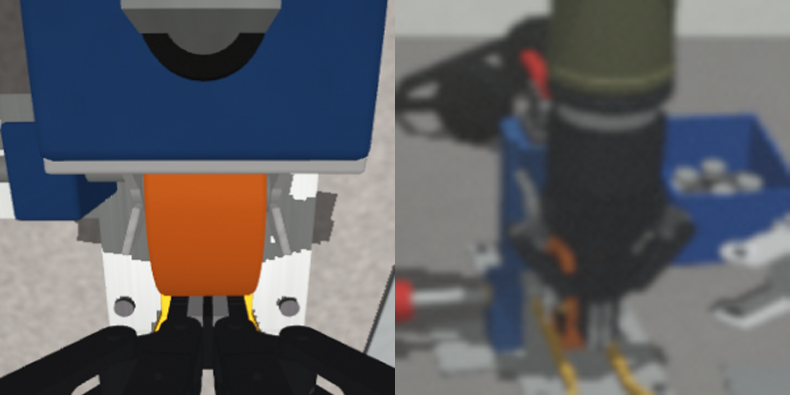

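>>> send_rows --plan '[-1,0.007,0,0,0,-1,0.014,0,0,0,-1,0.02,0,0,0,-1,0.025,0,0,0]'

```text
t: 25.4
ee_pos: [0.627, 0.13, 0.0021]
tool_rot: [2.042, 2.382, -0.004]
force: [0.3, -11.8, 5.2]
finger_gap: -0.0002
```

```bash
python3 - <<'E'
from plan import *
q()
E
```

```text
t 25.4 [0.627  0.13   0.0021] jig [-0.0546  0.0003] Fe,Fn,Fz [-11.7   1.5   5.2]
```

>>> send_rows --plan '[-1,0.005,0,0,0,-1,0.009,0,0,0,-1,0.013,0,0,0]'

```text
t: 25.78
ee_pos: [0.6266, 0.1325, 0.002]
tool_rot: [2.042, 2.382, -0.004]
force: [0.9, -11.4, 4.9]
finger_gap: -0.0001
```

```bash
python3 - <<'E'
from plan import *
q()
E
```

```text
t 25.775 [0.6266 0.1325 0.002 ] jig [-0.0521  0.0003] Fe,Fn,Fz [-11.4   0.9   4.9]
```

>>> send_rows --plan '[-1,0.004,0,0,0,-1,0.008,0,0,0]'

```text
t: 26.02
ee_pos: [0.6266, 0.1328, 0.0021]
tool_rot: [2.043, 2.38, -0.006]
force: [1.1, -14.3, 5.5]
finger_gap: -0.0001
```

```bash
python3 - <<'E'
from plan import *
q()
E
```

```text
t 26.025 [0.6266 0.1328 0.0021] jig [-0.0518  0.0003] Fe,Fn,Fz [-14.3   1.2   5.5]
```

>>> send_rows --plan '[-1,0.004,0,0,0,-1,0.007,0,0,0,-1,0.007,0,0,0]'

```text
t: 26.4
ee_pos: [0.6265, 0.1327, 0.0021]
tool_rot: [2.043, 2.379, -0.007]
force: [1.4, -17.3, 4.9]
finger_gap: -0.0
```

```bash
python3 - <<'E'
from plan import *
q()
s,s2=look('l14.png',c=(225,110,90,90),w=(100,0,300,330))
E
```

```text
t 26.4 [0.6265 0.1327 0.0021] jig [-0.0519  0.0003] Fe,Fn,Fz [-17.3   1.3   4.9]
```

View pics/l14.png

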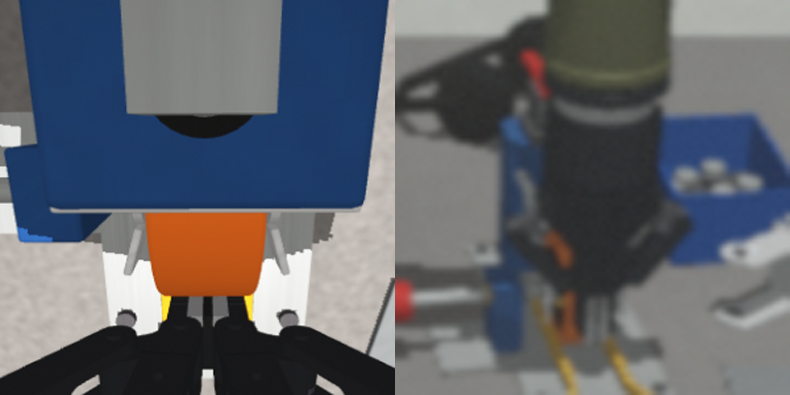

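>>> send_rows --plan '[-1,-0.01,0,0,0,-1,-0.03,0,0,0,-1,-0.08,0,0,0,-1,-0.16,0,0,0,-1,-0.26,0,-0.02,0,-1,-0.34,0,-0.1,0,-1,-0.36,0,-0.3,0,-1,-0.36,0,-0.5,0,-1,-0.36,0,-0.7,0,-1,-0.36,0,-0.85,0,-1,-0.36,0,-0.85,0]'

```text
t: 27.88
ee_pos: [0.6384, 0.0677, 0.1756]
tool_rot: [2.039, 2.384, 0.007]
force: [-0.1, 0.2, -0.1]
finger_gap: 0.0001
```

```bash
python3 - <<'E'
from plan import *
q()
K=J+.180*n; print('pre',K, 'wrench end',[onz(snap('top','t1.png'),u,v,0) for u,v in((262,255),(322,247))])
units([*K,.172],9.05); print(env.read_state()['joints'])
s,s2=look('l15.png',c=(215,110,90,90),w=(0,0,512,384))
s=s2;im=s['img'][:,:,::-1]
print(proj(s,[np.r_[J,.044],np.r_[J+.139*n,.044]]))
cv2.imwrite('pics/l15s.png',cv2.resize(im[110:220,210:320],None,fx=6,fy=5.4,interpolation=cv2.INTER_CUBIC))
E
```

```text
t 27.875 [0.6384 0.0677 0.1756] jig [-0.118  -0.0012] Fe,Fn,Fz [ 0.3  0.1 -0.1]
pre [0.44094074 0.15568666] wrench end [array([0.39290085, 0.03431196, 0.        ]), array([ 0.41983612, -0.1419017 ,  0.        ])]
pos [0.6365 0.0681 0.1721] ang 98.92 F [ 0.8 -0.3 -0.7] -> d [ 0.584 -0.898 -0.   ] yaw 0.49928966089193727
[-0.31347731  0.56300394  0.2865709   1.50646081 -0.17061202  1.09600724
  0.16495979]
[[265.3435672  174.50006257]
 [220.50385645 178.65277208]]
```

View pics/l15.png

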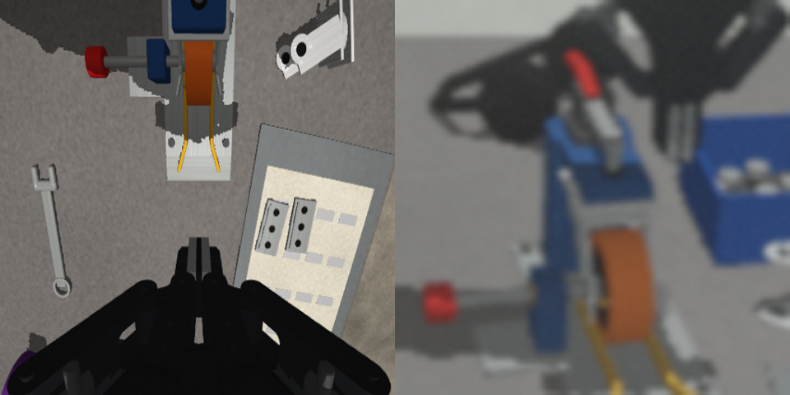

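View pics/l15s.png

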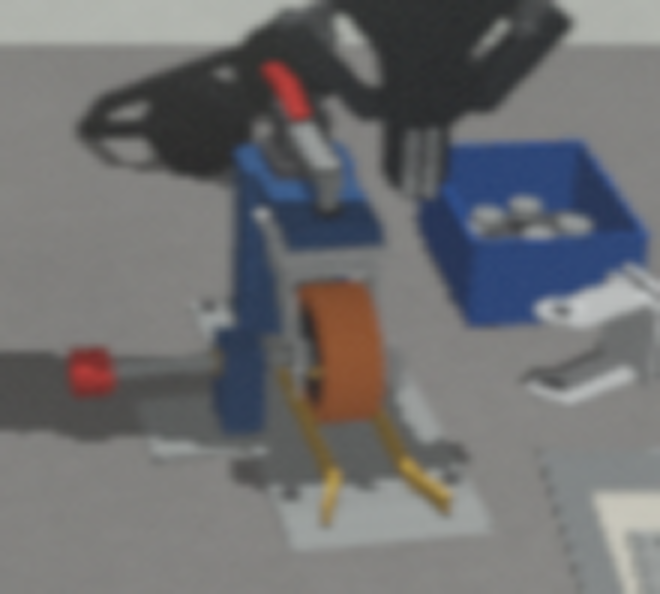

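>>> send_rows --plan '[-1,0.03,-0.04,0,0.03,-1,0.1,-0.15,0,0.08,-1,0.18,-0.28,0,0.14,-1,0.26,-0.41,0,0.2,-1,0.34,-0.54,0,0.26,-1,0.42,-0.66,0,0.32,-1,0.49,-0.77,0,0.38,-1,0.54,-0.85,0,0.43,-1,0.58,-0.895,0,0.48,-1,0.584,-0.898,0,0.5,-1,0.584,-0.898,0,0.5]'

```text
t: 29.45
ee_pos: [0.4403, 0.1563, 0.1708]
tool_rot: [3.131, 0.247, -0.002]
force: [0.9, 0.2, 0.3]
finger_gap: -0.0001
```

```bash
python3 - <<'E'
from plan import *
import pickle
q()
K=J+.180*n
units([*K,-.008],9.05); print(env.read_state()['joints'])
s=snap('wrist','k1.png');pickle.dump(s,open('k1.pkl','wb'))
print('pred face',proj(s,[np.r_[J+.139*n,.044],np.r_[J+.119*n,.044],np.r_[J+.051*n,.058]]))
E
```

```text
t 29.45 [0.4403 0.1563 0.1708] jig [0.0007 0.1805] Fe,Fn,Fz [ 0.  -0.9  0.3]
pos [0.4403 0.1563 0.1708] ang 9.03 F [0.9 0.2 0.3] -> d [0.004 0.003 0.894] yaw -0.0001300975963854651
[-0.93997964  0.37538507  0.76037423  1.95219363 -0.31794082  0.93749588
 -1.43606125]
pred face [[258.61555046 137.36336263]
 [258.63947896 117.34014931]
 [258.80970838  40.55849344]]
```

View pics/k1.png

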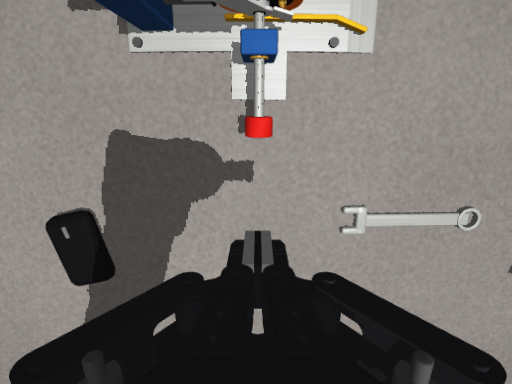

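>>> send_rows --plan '[-1,0,0,0.08,0,-1,0,0,0.25,0,-1,0,0,0.42,0,-1,0,0,0.58,0,-1,0,0,0.72,0,-1,0,0,0.82,0,-1,0,0,0.87,0,-1,0,0,0.89,0,-1,0,0,0.89,0]'

```text
t: 30.62
ee_pos: [0.4412, 0.1562, -0.0063]
tool_rot: [-3.132, -0.246, -0.0]
force: [0.2, -0.7, 0.9]
finger_gap: -0.0002
```

```bash
python3 - <<'E'
from plan import *
import pickle
q()
K=J+.150*n
units([*K,-.008],9.05)
s=snap('wrist','k2.png');pickle.dump(s,open('k2.pkl','wb'))
E
```

```text
t 30.625 [ 0.4412  0.1562 -0.0063] jig [0.0004 0.1797] Fe,Fn,Fz [-0.7 -0.1  0.9]
pos [ 0.4412  0.1562 -0.0063] ang 8.97 F [ 0.2 -0.7  0.9] -> d [0.148 0.002 0.009] yaw -0.00044068208645692644
```

View pics/k2.png

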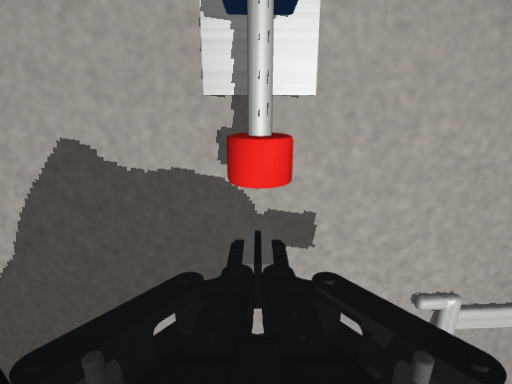

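>>> send_rows --plan '[-1,0.03,0,0,0,-1,0.07,0.001,0,0,-1,0.11,0.002,0,0,-1,0.13,0.002,0,0,-1,0.145,0.002,0,0,-1,0.155,0.002,0,0,-1,0.165,0.002,0,0,-1,0.175,0.002,0,0]'

```text
t: 31.68
ee_pos: [0.472, 0.1608, -0.0069]
tool_rot: [-3.132, -0.245, 0.01]
force: [-10.4, -2.9, 7.8]
finger_gap: -0.0002
```

```bash
python3 - <<'E'
from plan import *
q()
s=snap('wrist','k3.png')
E
```

```text
t 31.675 [ 0.472   0.1608 -0.0069] jig [1.000e-04 1.486e-01] Fe,Fn,Fz [-1.3 10.7  7.8]
```

View pics/k3.png

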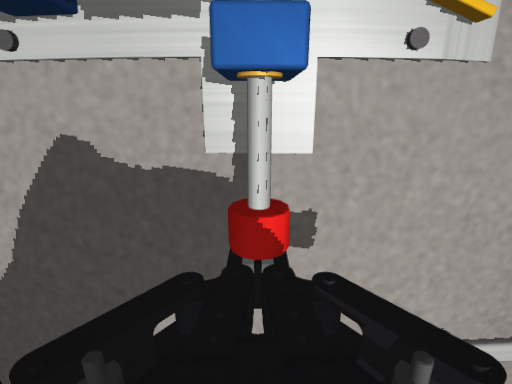

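>>> send_rows --plan '[-1,0.012,0,-0.004,0,-1,0.024,0,-0.005,0,-1,0.036,0,-0.005,0,-1,0.048,0,-0.005,0,-1,0.06,0,-0.005,0]'

```text
t: 32.35
ee_pos: [0.4823, 0.1624, -0.0067]
tool_rot: [3.132, 0.245, -0.015]
force: [-10.1, -2.1, -0.5]
finger_gap: 0.0003
```

```bash
python3 - <<'E'
from plan import *
q()
E
```

```text
t 32.35 [ 0.4823  0.1624 -0.0067] jig [1.000e-04 1.381e-01] Fe,Fn,Fz [-0.5 10.3 -0.5]
```

>>> send_rows --plan '[-1,0.012,0,0,0,-1,0.024,0,0,0,-1,0.036,0,0,0,-1,0.048,0,0,0,-1,0.06,0,0,0,-1,0.072,0,0,0]'

```text
t: 33.1
ee_pos: [0.4966, 0.1645, -0.0067]
tool_rot: [3.132, 0.245, -0.015]
force: [-9.3, -3.1, 0.2]
finger_gap: 0.0
```

```bash
python3 - <<'E'
from plan import *
q()
E
```

```text
t 33.1 [ 0.4966  0.1645 -0.0067] jig [-0.      0.1236] Fe,Fn,Fz [-1.6  9.7  0.2]
```

>>> send_rows --plan '[-1,0.012,0,0,0,-1,0.024,0,0,0,-1,0.036,0,0,0,-1,0.048,0,0,0,-1,0.06,0,0,0,-1,0.072,0,0,0]'

```text
t: 33.85
ee_pos: [0.5109, 0.1668, -0.0067]
tool_rot: [3.132, 0.245, -0.014]
force: [-10.6, -3.0, 1.9]
finger_gap: -0.0002
```

```bash
python3 - <<'E'
from plan import *
q()
s=snap('wrist','k4.png')
E
```

```text
t 33.85 [ 0.5109  0.1668 -0.0067] jig [-0.      0.1091] Fe,Fn,Fz [-1.3 10.9  1.9]
```

View pics/k4.png

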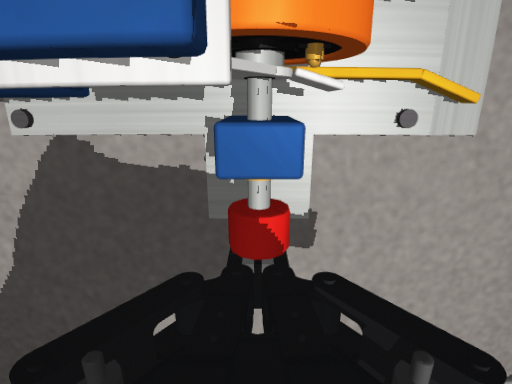

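>>> send_rows --plan '[-1,0.01,0,0,0,-1,0.02,0,0,0,-1,0.03,0,0,0,-1,0.04,0,0,0,-1,0.05,0,0,0,-1,0.06,0,0,0]'

```text
t: 34.65
ee_pos: [0.5228, 0.1687, -0.0067]
tool_rot: [3.132, 0.245, -0.014]
force: [-10.2, -1.8, 2.1]
finger_gap: 0.0004
```

```bash
python3 - <<'E'
from plan import *
q()
E
```

```text
t 34.65 [ 0.5228  0.1687 -0.0067] jig [-0.      0.0971] Fe,Fn,Fz [-0.1 10.3  2.1]
```

>>> send_rows --plan '[-1,0.005,0,0,0,-1,0.01,0,0,0,-1,0.014,0,0,0]'

```text
t: 35.02
ee_pos: [0.525, 0.169, -0.0067]
tool_rot: [3.132, 0.245, -0.016]
force: [-11.5, -2.6, 4.4]
finger_gap: -0.0003
```

```bash
python3 - <<'E'
from plan import *
q()
E
```

```text
t 35.025 [ 0.525   0.169  -0.0067] jig [-0.0001  0.0949] Fe,Fn,Fz [-0.8 11.7  4.4]
```

>>> send_rows --plan '[-1,0.004,0,0,0,-1,0.008,0,0,0,-1,0.012,0,0,0]'

```text
t: 35.4
ee_pos: [0.5248, 0.169, -0.0068]
tool_rot: [-3.132, -0.245, 0.023]
force: [-19.8, -3.5, 10.4]
finger_gap: -0.0001
```

```bash
python3 - <<'E'
from plan import *
q()
s=snap('wrist','k5.png')
E
```

```text
t 35.4 [ 0.5248  0.169  -0.0068] jig [-0.     0.095] Fe,Fn,Fz [-0.3 20.1 10.4]
```

View pics/k5.png

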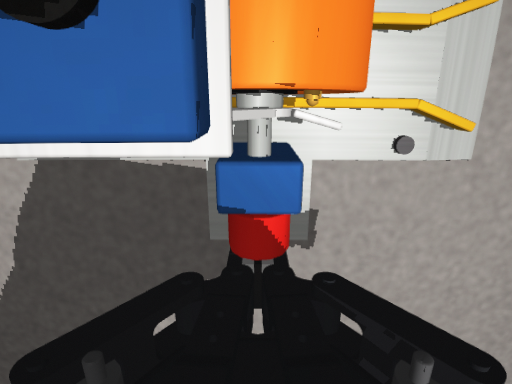

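The knob's shoulder is against the blue block in the picture, and the force rose to 20 N with no further travel. That means the axle is home, so I'm backing off.

>>> send_rows --plan '[-1,-0.01,0,0,0,-1,-0.03,0,0,0,-1,-0.08,0,0,0,-1,-0.16,0,0,0,-1,-0.25,0,0,0,-1,-0.28,0,-0.05,0,-1,-0.3,0,-0.2,0,-1,-0.3,0,-0.4,0,-1,-0.3,0,-0.6,0,-1,-0.3,0,-0.75,0,-1,-0.3,0,-0.75,0]'

```text
t: 36.83
ee_pos: [0.4757, 0.1613, 0.1474]
tool_rot: [-3.13, -0.245, -0.009]
force: [-0.4, 1.0, -0.7]
finger_gap: -0.0
```

```bash
python3 - <<'E'
from plan import *
q()
s=snap('wrist','k6.png')
P=[np.r_[J+.083*n,.044],np.r_[J+.083*n,.058],np.r_[J+.063*n,.058],np.r_[J-.04*e,.044],np.r_[J,.084]]
print(np.round(proj(s,P),1))
s2=snap('side');im=s2['img'][:,:,::-1]
cv2.imwrite('pics/k6s.png',cv2.resize(im[110:220,210:320],None,fx=6,fy=5.4,interpolation=cv2.INTER_CUBIC))
print(np.round((proj(s2,P)-[210,110])*[6,5.4]))
E
```

```text
t 36.825 [0.4757 0.1613 0.1474] jig [1.000e-04 1.448e-01] Fe,Fn,Fz [ 1.1  0.2 -0.7]
[[258.3 118.8]
 [258.3 119.5]
 [258.3  95.8]
 [304.8  20.1]
 [258.3   4.2]]
[[173. 362.]
 [173. 340.]
 [212. 337.]
 [351. 384.]
 [335. 287.]]
```

View pics/k6.png

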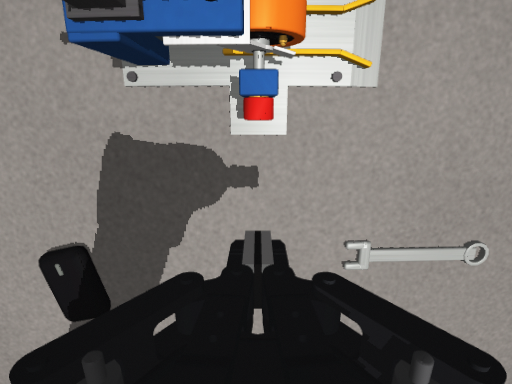

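View pics/k6s.png

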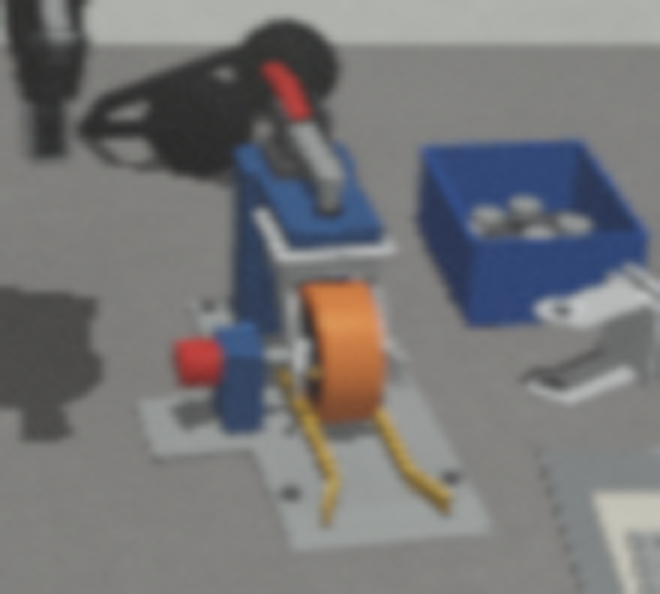

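The knob's outer face is at (259,120), against a predicted (258,119) when home, with its shoulder on the block. The wheel stands upright in the fork and the robot is clear, so I'm handing in.

```bash
python3 - <<'E'
from station import env
print(env.sign_off())
E
```

```text
the job is handed in; nothing more can be done
None
```

I rolled the orange wheel into the fork up to the grey stop, pushed the red knob home, and handed the job in at about 37 s. The hand-in gives no verdict.

**Rolling:** I pinched the wheel's bush and rolled it out of the rest, across the bench in an S-curve and up the jig ramp. The mark on its hub showed it turning through about a full turn. The highest force reading while rolling was 7.5 N.

**Seating:** I pushed the wheel in with shut fingers at about 12 N. It stopped where home was expected, and the force then rose to 17 N with no further movement. The final side picture shows it upright in the fork.

**Axle:** The knob moved at about 10 N. It then stopped, and the push reached 20 N (about 22 N in all) with no travel. In the last wrist picture the knob's outer face was within 1 px of its predicted home position, against the blue block, and the arm was clear.

**Checks that failed or disagreed:**
- **First grip missed:** the fingertips are about 31 mm higher than the reported tool position suggests, so the pads closed just above the bush. A side view showed this, and going 25 mm lower fixed it. The wheel showed no movement in the pictures.
- **Brief vertical load on the knob:** I read about 8 N early in the push and 10 N at the end, which I took for friction. The total stayed under the 35 N limit.

I measured none of the other objects again after the start. The grey wheel was last seen in place during the grip and at the start of rolling. I kept the arm away from the other objects.

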